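# Pack the nesting camp pans

## Robot

A 6-joint arm with a two-finger parallel gripper is mounted at the origin on a cart in front of the work surface, level with it; the furniture and walls round the work are solid. World frame = base frame: x ahead of the robot, y to its left, z up, the work surface at z = 0. Lengths are in m, angles in rad, forces in N, time in s.
With the tool pointing down it reaches from about 0.225 to 0.875 m from the base axis. Payload 3.4 kg.
Tool frame: the origin (TCP) lies at the very end of the fingers, on their centre line; the grasp point (between the pads) lies 19 mm behind it (manip.pinch_z is the distance from the TCP to the grasp point, in m); z points along the fingers, y is the line along which they close (so a half turn about z gives the same grasp; the last joint's range is limited). The gripper opens to 85 mm and grips with 20 to 120 N. Pads are 22 mm wide; open, the fingers measure 114 mm over their backs; the gripper's body (76 mm by 85 mm) begins 54 mm behind the grasp point. The pads swing forward as they close: fully open they stand 13 mm farther back than shut.
Start: joints at [-1.301, 0.276, 1.505, -0, 1.361, -0.121], TCP at [0.219, -0.532, 0.231] pointing down, gripper open.
Joint ranges: [-2.89, 2.89], [-0.75, 2.08], [0.22, 2.7], [-1.18, 4.32], [0.11, 2.71], [-2.7, 2.7]. Speed limits (rad/s): [2.57, 2.57, 3.14, 3.14, 3.14, 3.14].

## Interface

Orientations are given as a unit quaternion [w, x, y, z].
In Python, from rig import manip gives the robot as it stands. The module is installed in compiled form; this text tells all that it offers.
- The arm moves only by the shell command python3 -m jog 'ROWS' [FORCE]. ROWS is JSON, a list of rows, each an object of numbers: "dx", "dy", "dz": the shift along the tool's x, y, z each as a share of 25 cm, from -1 to 1; "ax", "ay", "az": the turn, a rotation vector about the tool's x, y, z each as a share of 90 degrees, from -1 to 1; "grip": the opening, from -1 (shut) to 1 (fully open), so that 0 is half open. A call has 1 to 5 rows; each row is the pose to reach, as a shift and turn from the pose commanded when the call began, along the tool's axes at that moment; what a row does not reach only later rows make up. A row lasts 1/12 s, in which the tool goes at most 41.7 mm and 7.16 degrees, less where a joint would pass 70% of its speed; a pose out of reach is approached as far as the arm can. A call with a number of a shift or a turn outside -1 to 1 is refused whole. A call with a gripper value outside its range is refused whole. The fingers move at their own pace and stop on an object; FORCE is the grip in N (left out, the last holds). Time passes only in rows, so rows that repeat a pose let the fingers close. It gives the time, the measured TCP pose, the force, the opening and the grip force at its end, in the units of the state.
- manip.get_state(): the state, without advancing time (a new reading comes with each control period).
- manip.get_image(name): name is "side" or "top"; returns a dict with "img" (420x560x3 uint8, red, green, blue), "mtx" (3x3 intrinsics, pixels), "k1" (the pictures are not rectified: a ray, as slopes to the right and down, at radius r is drawn at 1 + k1 r^2 times it, then the intrinsics apply), "world_to_cam" (4x4, takes a point from world to camera coordinates). Camera axes: x right, y down, z forward; pixel columns grow to the right and rows downward; lengths in m; the calibration is good to about 2 mm. A picture is of the moment at which its call begins. There is no depth.
- manip.sign_off(): hands the job in; it is judged then, once.
The state is a dict: "clock": time; "qpos": joint angles; "qd": joint speeds; "effort": joint torques, N m; "position": TCP position; "ee_rot": TCP orientation; "contact_force": force on the tool from outside, world axes, zero at the start; "moment": the same for the moment, N m; "width": finger opening in m; "gripper_force": force on a finger pad.
Only numpy, scipy, OpenCV 4.12 (cv2) and the standard library are available. Lean on these libraries where they do the work, as an engineer would, in place of code of your own. Each camera call takes 0.05 s, during which the arm holds its last target. There are 200 camera calls.

## Task

The camp pans are to be packed on their wooden base for the trip: lift the toy car out of the largest pan and stand it on its wheels in the wooden tray, then nest the pans that lie about on the desk into the largest one, each in the next bigger one present and sitting flat on its floor, with all the handles out of the open front and fanned well apart, at least two fingers' breadth of clear space between neighbours half-way along. Finally press the hinged cover down over the pans until its catch snaps and holds it shut; leave the USB hub and the earbud case where they are.

Things in the scene. Friction and masses are not known exactly. Their poses are not given: they have to be found in the camera images.
- dock: low wooden stowage base, fixed; origin on the desk under the middle of its round seat. Seat floor 6 mm above the desk, steel lugs 13 mm high round its back and sides. Open front = own -x; there is room for handles up to 72 degrees either side of it. Catch posts 92 mm high stand 82 mm to either side (y) and 69 mm behind (x) the seat middle; hinge posts of 90 mm 105 mm behind it
- cover (a joint): plywood cover, 170 mm from hinge to front edge, 128 wide, 5 thick: 0 = flat and shut, underside 75 mm above the desk; 1.57 = upright. A weak spring (0.15 N m) holds it up at 1.45 to 1.7 and lifts it when let go, unless pressed past a spring-ball catch in the posts: from 0.3 rad it resists (3 to 5 N at the front edge), then snaps to 0 and stays
- cover_hinge (a point): middle of the cover's hinge line: 105 mm behind the middle of the seat (base's +x) and 78 mm above the desk; the hinge line runs along the base's y, axes as the base's
- cover_edge (a point): on the cover's upper (outer) face by the middle of its front edge, at a thin rubber pad, 162 mm from the hinge; x points back to the hinge, z out of the outer face. When the cover stands up this point is at the top of it, the outer face being the one away from the robot
- car_mid (a point): centre (half-way up) of a white toy car 77 mm long (its y), 34 mm wide (its x) and 28 mm high, which stands on its wheels in the largest pan at the start, pointing roughly to and from the open front. z is up
- tray: shallow wooden tray, 104 x 124 x 12 mm outside (x, y, z), walls and floor 4 mm; origin under its centre on the desk, fixed
- usb_hub: black USB hub 34 x 92 x 14 mm lying on the desk, a bystander; origin under its centre
- earbud_case: white rounded earbud case 47 x 60 x 24 mm on the desk, a bystander; origin under its centre
- pan_large_mid (a point): centre (half-way up) of the largest plain aluminium pan with a straight black handle, which stands in the seat of the base at the start, its handle out of the front: 132 mm outside diameter at the rim, 40 mm high, wall 2.5 mm, floor 3 mm thick, nearly straight sides. z is up out of its mouth; the handle points along -x
- pan_large_grip (a point): middle of the largest pan's handle, 95 mm from the pan's centre along the pan's -x and 25.5 mm higher than the centre point. The handle is a level bar 14 mm wide and 10 mm thick, its underside just above rim height (40.5 to 50.5 mm above the pan's underside), running from the rim to 128 mm from the pan's centre
- pan_medium_mid (a point): centre (half-way up) of the second largest plain aluminium pan with a straight black handle, on the desk at the start, sometimes absent: 112 mm outside diameter at the rim, 40 mm high, wall 2.5 mm, floor 3 mm thick, nearly straight sides. z is up out of its mouth; the handle points along -x
- pan_medium_grip (a point): middle of the second largest pan's handle, 95 mm from the pan's centre along the pan's -x and 25.5 mm higher than the centre point. The handle is a level bar 14 mm wide and 10 mm thick, its underside just above rim height (40.5 to 50.5 mm above the pan's underside), running from the rim to 128 mm from the pan's centre
- pan_small_mid (a point): centre (half-way up) of the third largest plain aluminium pan with a straight black handle, on the desk at the start, sometimes absent: 92 mm outside diameter at the rim, 40 mm high, wall 2.5 mm, floor 3 mm thick, nearly straight sides. z is up out of its mouth; the handle points along -x
- pan_small_grip (a point): middle of the third largest pan's handle, 95 mm from the pan's centre along the pan's -x and 25.5 mm higher than the centre point. The handle is a level bar 14 mm wide and 10 mm thick, its underside just above rim height (40.5 to 50.5 mm above the pan's underside), running from the rim to 128 mm from the pan's centre
- pan_mini_mid (a point): centre (half-way up) of the smallest plain aluminium pan with a straight black handle, on the desk at the start, sometimes absent: 72 mm outside diameter at the rim, 40 mm high, wall 2.5 mm, floor 3 mm thick, nearly straight sides. z is up out of its mouth; the handle points along -x
- pan_mini_grip (a point): middle of the smallest pan's handle, 95 mm from the pan's centre along the pan's -x and 25.5 mm higher than the centre point. The handle is a level bar 14 mm wide and 10 mm thick, its underside just above rim height (40.5 to 50.5 mm above the pan's underside), running from the rim to 128 mm from the pan's centre
There are look-alikes about, which are no part of the job. What is shaped like the part that bears car_mid but purple or red is not meant.

How it is judged:
On the way, in this order (a step that is already met when the one before it is completed fails the run):
1. the toy car stands on its wheels in the tray (z of car_mid in the frame of tray below 0.024 m and angle between car_mid's own z axis and vertical below 0.15 rad and x of car_mid in the frame of tray between -0.048 and 0.048 m and y of car_mid in the frame of tray between -0.058 and 0.058 m), for 0.2 s.
2. all the pans present are nested flat with their handles fanned out of the front (z of pan_large_mid in the frame of dock between 0.022 and 0.0285 m and horizontal distance between each of pan_large_mid, pan_medium_mid, pan_small_mid, pan_mini_mid and dock below 0.035 m and angle between each of pan_large_mid, pan_medium_mid, pan_small_mid, pan_mini_mid's own z axis and vertical below 0.06 rad and x of each of pan_large_grip, pan_medium_grip, pan_small_grip, pan_mini_grip in the frame of dock below 0 m and z of pan_medium_mid in the frame of dock between 0.022 and 0.0315 m and horizontal distance between each of pan_medium_grip, pan_small_grip, pan_mini_grip and pan_large_grip above 0.036 m and z of pan_small_mid in the frame of dock between 0.022 and 0.0345 m and horizontal distance between each of pan_small_grip, pan_mini_grip and pan_medium_grip above 0.036 m and z of pan_mini_mid in the frame of dock between 0.022 and 0.0375 m and horizontal distance between pan_mini_grip and pan_small_grip above 0.036 m), for 0.2 s.
3. the cover is shut and held by its catch (value of joint cover below 0.03 rad), for 0.3 s.
At the end, for the whole second after the job is handed in: Car on its wheels in the tray; each pan present level (0.06 rad) on the floor of the next bigger (2.5 mm), over the seat (35 mm); handle middles on the front side of the seat and at least 36 mm apart, centre to centre; cover shut in its catch (below 0.03 rad) (all of step 1 and all of step 2 and value of joint cover below 0.03 rad); the robot touches nothing.
It fails at once if the USB hub or the earbud case is shoved more than 4 cm away (distance of any of usb_hub, earbud_case from where it was at the start of the episode above 0.04 m).
Of pan_medium, pan_small, pan_mini only 2 to 3 are there at a start; the rules pass over those that are not, and their reading is None.
At some moment in a run one of pan_medium, pan_small, pan_mini may be knocked a few centimetres aside while the robot is not near it.
Once in a run the grip may slacken for a moment while it holds something.
It also fails if it takes over 210 s, if anything falls off the work surface, if the arm or the gripper's body presses on something with over 40 N, if the wrist force passes 120 N, or if a joint passes its speed limit or range.

## Working session

There is one attempt and no reset: what is moved stays moved. The work goes in short steps, Python scripts to look and compute and a shell command to move; the robot and the scene stay as the last step left them, time stands still between calls to the robot, and variables do not carry over. Pictures are saved under pics/ and viewed, at most 14 in all, crops included, and the job is handed in when it is done.

```bash
mkdir -p pics
python3 - <<'E'
from rig import manip
import cv2,json
s=manip.get_state(); print(s)
for n in("side","top"):
    d=manip.get_image(n); cv2.imwrite(f"pics/{n}0.png",cv2.resize(d["img"][:,:,::-1],(800,600),interpolation=cv2.INTER_CUBIC)); print(n,d["mtx"],d["k1"],d["world_to_cam"])
E
```

```text
{'clock': 0.0, 'qpos': array([-1.30103452e+00,  2.76569780e-01,  1.50611806e+00, -7.04640165e-06,
        1.36070548e+00, -1.20978246e-01]), 'qd': array([0.00082686, 0.0011064 , 0.00120757, 0.00072129, 0.00033869,
       0.00018863]), 'effort': array([-1.23937871e-04, -4.16775155e+01, -2.45804054e+01,  2.44890094e-05,
        1.12072629e-02, -1.23880247e-05]), 'position': array([ 0.21886497, -0.53114864,  0.2304601 ]), 'ee_rot': array([-8.97583359e-04,  9.80975363e-01,  1.94130179e-01, -7.03508973e-05]), 'contact_force': array([ 0.20331248,  0.3087847 , -0.4908159 ]), 'moment': array([ 0.04397867, -0.0022754 ,  0.04713805]), 'gripper_force': 0.0, 'width': 0.08552426576104097}
side [[391.62253866   0.         274.11904249]
 [  0.         391.62253866 209.58371706]
 [  0.           0.           1.        ]] -0.06811524796823659 [[-0.78135552  0.62402823  0.00850436  0.39165204]
 [ 0.52295313  0.66211304 -0.53677402 -0.27522807]
 [-0.34059299 -0.41496396 -0.84368319  1.16473839]
 [ 0.          0.          0.          1.        ]]
top [[470.11858462   0.         283.19675475]
 [  0.         470.11858462 212.13835446]
 [  0.           0.           1.        ]] -0.12344786848869853 [[-1.28123519e-02 -9.99914717e-01 -2.53015852e-03  7.15517608e-02]
 [-9.86109338e-01  1.30544462e-02 -1.65583677e-01  5.33798933e-01]
 [ 1.65602585e-01  3.73496601e-04 -9.86192499e-01  1.11208438e+00]
 [ 0.00000000e+00  0.00000000e+00  0.00000000e+00  1.00000000e+00]]
```

View pics/side0.png

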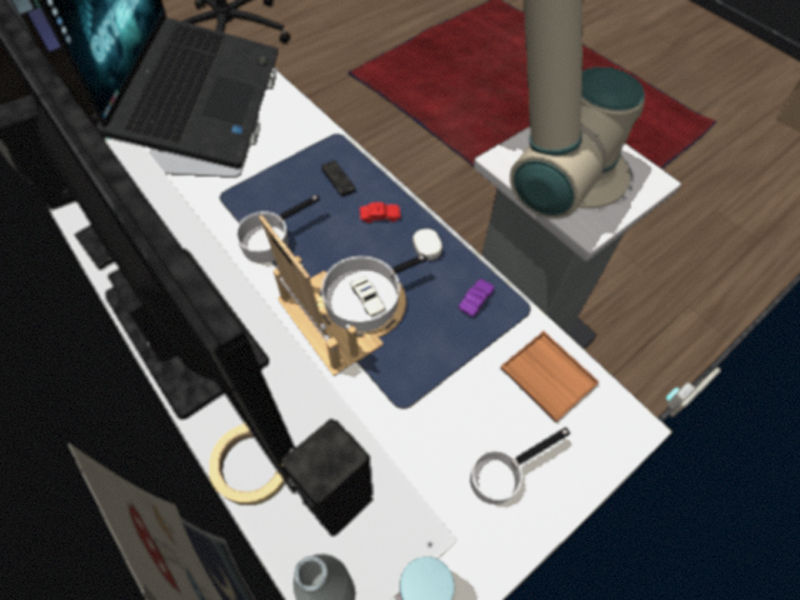

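View pics/top0.png

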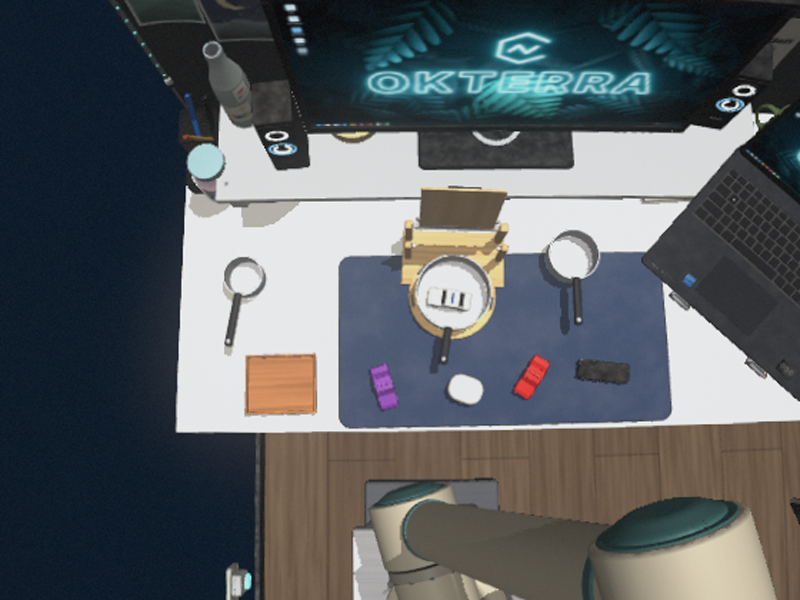

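The side view shows the white car in the large pan at about (368,295). The top view shows it at (449,299), with the large pan's centre at (452,292) and its handle end at (444,360). There are two loose pans, at (245,278) and (573,257), and the tray is at (281,384).

Look-alikes for the car in the top view are the purple car (383,387), the red car (531,377) and the white earbud case (465,389). I choose the white one in the pan at (449,299) and check it in a close crop.

```bash
cat > h.py <<'E'
import numpy as np, cv2, sys
from rig import manip
from scipy.spatial.transform import Rotation as R
def img(n): return manip.get_image(n)
def proj(d,P):
    P=np.atleast_2d(P); c=P@d["world_to_cam"][:3,:3].T+d["world_to_cam"][:3,3]
    s=c[:,:2]/c[:,2:]; s=s*(1+d["k1"]*(s**2).sum(1,keepdims=True)); m=d["mtx"]
    return s*[m[0,0],m[1,1]]+m[:2,2]
def ray(d,uv):
    uv=np.atleast_2d(np.float64(uv)).reshape(-1,1,2)
    s=cv2.undistortPoints(uv,d["mtx"],np.array([d["k1"],0,0,0,0.]))[:,0]
    M=d["world_to_cam"]; return -M[:3,:3].T@M[:3,3], np.c_[s,np.ones(len(s))]@M[:3,:3]
def unproj(d,uv,z):
    o,r=ray(d,uv); return o+r*((z-o[2])/r[:,2])[:,None]
def crop(d,x0,y0,w,h,k):
    c=cv2.resize(d["img"][y0:y0+h,x0:x0+w,::-1],None,fx=k,fy=k,interpolation=cv2.INTER_CUBIC).copy()
    for i in range(x0//10*10+10,x0+w,10): cv2.line(c,((i-x0)*k,0),((i-x0)*k,12 if i%50==0 else 5),(0,255,0),1)
    for i in range(y0//10*10+10,y0+h,10): cv2.line(c,(0,(i-y0)*k),(12 if i%50==0 else 5,(i-y0)*k),(0,255,0),1)
    return c
def tool():
    s=manip.get_state(); q=s["ee_rot"]; return s["position"],R.from_quat(np.r_[q[1:],q[0]])
def go(target,yaw=None,down=True):
    """print shift shares/turn shares for TCP target; yaw = world angle of the tool y (closing) axis, tool down"""
    p,r=tool(); d=r.inv().apply(np.array(target)-p)/0.25
    out=dict(d=d.round(3))
    if yaw is not None:
        best=None
        for k in(0,np.pi):
            y=np.array([np.cos(yaw+k),np.sin(yaw+k),0]); z=np.array([0,0,-1.]); x=np.cross(y,z)
            v=(r.inv()*R.from_matrix(np.c_[x,y,z])).as_rotvec()/(np.pi/2)
            if best is None or np.linalg.norm(v)<np.linalg.norm(best): best=v
        out["a"]=best.round(3)
    print(out)
E
python3 - <<'E'
from h import *
d=img("top")
a=crop(d,265,125,100,150,4); b=crop(d,130,175,100,75,4); c=crop(d,355,160,100,75,4)
cv2.imwrite("pics/c1.png",np.hstack([a,np.vstack([b,c])]))
f=.7
for n,uv,z in[("tray c",(281,384),.012),("trayTL",(247,356),.012),("TR",(316,354),.012),("BL",(246,415),.012),("BR",(316,412),.012),
 ("large rim c",(452,291),.046),("large hend",(444,361),.056),("left rim",(245,278),.04),("lh",(229,345),.05),("right rim",(573,257),.04),("rh",(578,322),.05),("car",(449,299),.03),("hub",(603,372),.014),("ear",(465,389),.024)]:
    print(n,unproj(d,np.array(uv)*f,z).round(3))
E
```

```text
tray c [[0.4   0.282 0.012]]
trayTL [[0.449 0.344 0.012]]
TR [[0.452 0.221 0.012]]
BL [[0.346 0.343 0.012]]
BR [[0.351 0.221 0.012]]
large rim c [[ 0.554 -0.018  0.046]]
large hend [[ 0.433 -0.     0.056]]
left rim [[0.584 0.344 0.04 ]]
lh [[0.465 0.366 0.05 ]]
right rim [[ 0.614 -0.233  0.04 ]]
rh [[ 0.497 -0.233  0.05 ]]
car [[ 0.543 -0.013  0.03 ]]
hub [[ 0.412 -0.283  0.014]]
ear [[ 0.387 -0.037  0.024]]
```

View pics/c1.png

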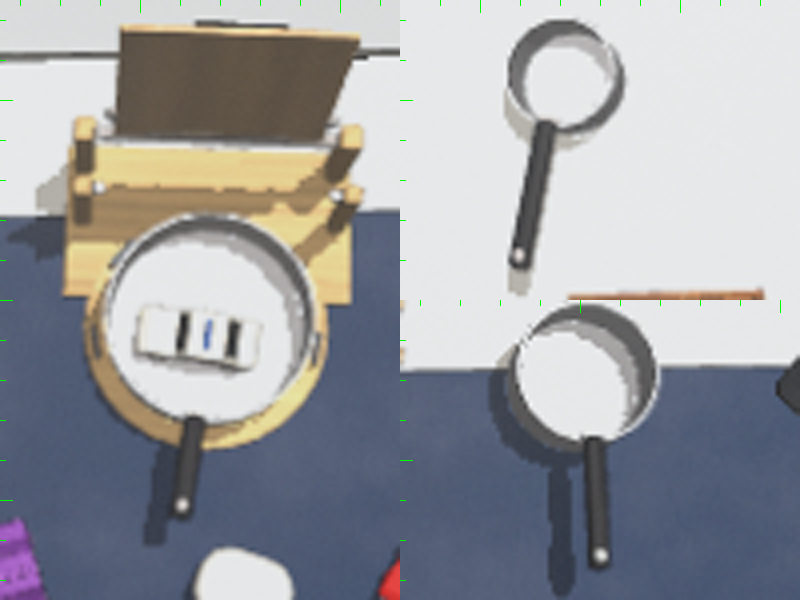

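The crop shows the white car (three stripes) at crop (197,338), which is image (314,209), so the choice is confirmed. The left pan's rim is about 29.5 px across and the right pan's about 36 px, so they should be mini and small. I'll refine these numbers now.

Run:
```python
from h import *
d=img("top"); s=img("side")
U=lambda uv,z:unproj(d,uv,z)[0]
for n,c,h1,h2,zb in[("mini",(171.5,194.1),(166.2,206.2),(160,240.5),0),("small",(401.6,178.2),(403.5,195),(405.2,225.5),0),("large",(317.9,204.8),(313,230),(310.5,252),.006)]:
    C=U(c,zb+.04); a=U(h1,zb+.0505); b=U(h2,zb+.0505); v=b-a; ang=np.arctan2(v[1],v[0]); u=C-b
    print(n,C.round(4),a.round(4),b.round(4),"hdir deg",np.degrees(ang).round(1),"C->end",np.hypot(*(b-C)[:2]).round(4),"dir C->end",np.degrees(np.arctan2(*(b-C)[1::-1])).round(1), "side pix",(proj(s,[C,b])/.7).round(0).tolist())
# car corners
def tri(u,v):
    o1,r1=ray(d,u);o2,r2=ray(s,v);A=np.array([r1[0],-r2[0]]).T
    t=np.linalg.lstsq(A,o2-o1,rcond=None)[0]; return ((o1+r1[0]*t[0]+o2+r2[0]*t[1])/2).round(4),np.linalg.norm(o1+r1[0]*t[0]-o2-r2[0]*t[1]).round(4)
print("car",tri((314.3,209.5),(368*.7,296*.7)),U((314.3,209.5),.03))
# dock posts tops: crop ->
P=[(265+x/4,125+y/4) for x,y in[(84,122),(352,132),(82,183),(347,192)]]
for p in P: print([U(p,z).round(4) for z in(.09,.092)])
c=crop(s,200,150,100,75,8); cv2.imwrite("pics/c2.png",c)
```

```text
mini [0.585  0.3439 0.04  ] [0.5524 0.3538 0.0505] [0.4673 0.3669 0.0505] hdir deg 171.2 C->end 0.1199 dir C->end 168.9 side pix [[497.0, 466.0], [566.0, 426.0]]
small [ 0.6183 -0.235   0.04  ] [ 0.5729 -0.2345  0.0505] [ 0.4965 -0.2345  0.0505] hdir deg 180.0 C->end 0.1218 dir C->end 179.8 side pix [[262.0, 229.0], [316.0, 194.0]]
large [ 0.5517 -0.0212  0.046 ] [ 0.4879 -0.007   0.0565] [4.347e-01 2.000e-04 5.650e-02] hdir deg 172.3 C->end 0.1189 dir C->end 169.6 side pix [[361.0, 284.0], [422.0, 254.0]]
car (array([ 0.5449, -0.0133,  0.0133]), np.float64(0.0024)) [ 0.5427833  -0.01308704  0.03      ]
[array([0.6657, 0.056 , 0.09  ]), array([0.6651, 0.056 , 0.092 ])]
[array([ 0.6576, -0.106 ,  0.09  ]), array([ 0.657 , -0.1056,  0.092 ])]
[array([0.6277, 0.0578, 0.09  ]), array([0.6272, 0.0578, 0.092 ])]
[array([ 0.6203, -0.1014,  0.09  ]), array([ 0.6198, -0.1011,  0.092 ])]
```

View pics/c2.png

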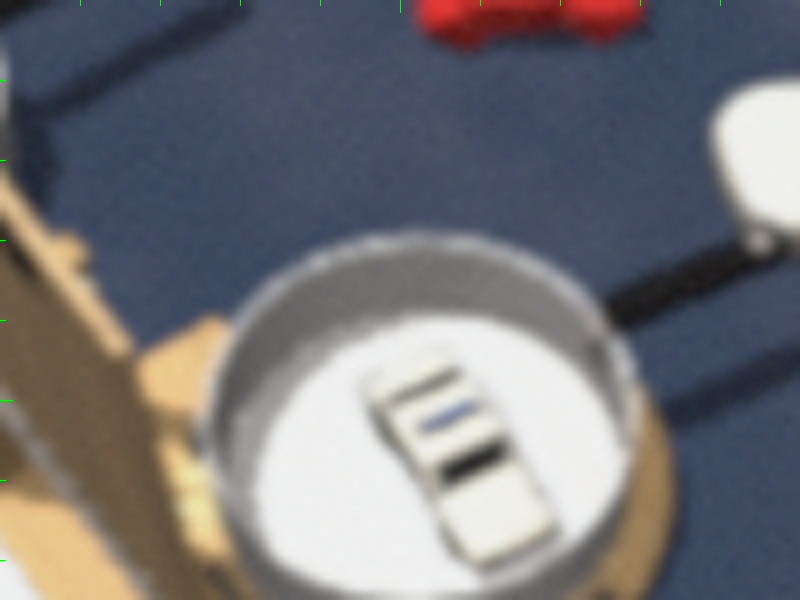

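```bash
python3 - <<'E'
from h import *
go([.544,-.013,.2],-.08)
E
python3 -m jog '[{"dx":0,"dy":0,"dz":0,"grip":0.3}]'
```

```text
{'d': array([ 1.992, -1.422,  0.125]), 'a': array([-0. , -0. , -0.7])}schema error: expected keys dx, dy, dz, ax, ay, az, grip
```

```bash
for i in 1 2 3; do python3 -m jog '[{"dx":0.664,"dy":-0.474,"dz":0.042,"ax":0,"ay":0,"az":0,"grip":0.3},{"dx":0.664,"dy":-0.474,"dz":0.042,"ax":0,"ay":0,"az":0,"grip":0.3},{"dx":0.664,"dy":-0.474,"dz":0.042,"ax":0,"ay":0,"az":0,"grip":0.3},{"dx":0.664,"dy":-0.474,"dz":0.042,"ax":0,"ay":0,"az":0,"grip":0.3},{"dx":0.664,"dy":-0.474,"dz":0.042,"ax":0,"ay":0,"az":0,"grip":0.3}]' | tail -1; done
for i in 1 2; do python3 -m jog '[{"dx":0,"dy":0,"dz":0,"ax":0,"ay":0,"az":-0.35,"grip":0.3},{"dx":0,"dy":0,"dz":0,"ax":0,"ay":0,"az":-0.35,"grip":0.3},{"dx":0,"dy":0,"dz":0,"ax":0,"ay":0,"az":-0.35,"grip":0.3},{"dx":0,"dy":0,"dz":0,"ax":0,"ay":0,"az":-0.35,"grip":0.3},{"dx":0,"dy":0,"dz":0,"ax":0,"ay":0,"az":-0.35,"grip":0.3}]'|tail -1; done
python3 - <<'E'
from h import *
go([.544,-.013,.01],-.08)
d=img("top");s=img("side"); print(proj(d,tool()[0]),proj(s,tool()[0]))
cv2.imwrite("pics/p1.png",np.hstack([crop(d,265,125,100,150,4),crop(s,200,100,100,150,4)]))
E
```

```text
gripper_force: 0.0
gripper_force: 0.0
gripper_force: 0.0
gripper_force: 0.0
gripper_force: 0.0
{'d': array([0.001, 0.   , 0.759]), 'a': array([-0.   ,  0.   ,  0.003])}
[[319.3397935  195.37495015]] [[254.96628146 158.45928373]]
```

View pics/p1.png

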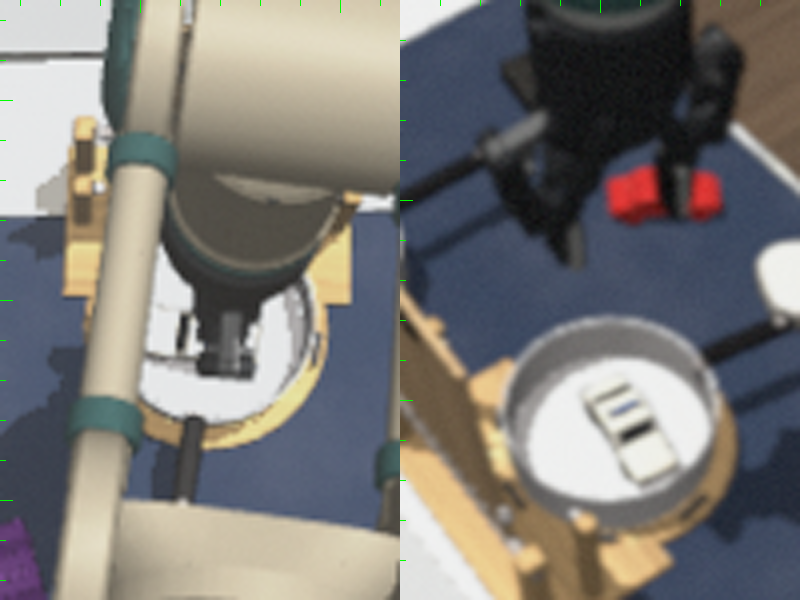

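The gripper hangs over the white car, at side crop (570,260) above the car at (630,430). Everything is clear, so I go down and grip.

```bash
python3 -m jog '[{"dx":0,"dy":0,"dz":0.15,"ax":0,"ay":0,"az":0,"grip":0.3},{"dx":0,"dy":0,"dz":0.3,"ax":0,"ay":0,"az":0,"grip":0.3},{"dx":0,"dy":0,"dz":0.45,"ax":0,"ay":0,"az":0,"grip":0.3},{"dx":0,"dy":0,"dz":0.55,"ax":0,"ay":0,"az":0,"grip":0.3},{"dx":0,"dy":0,"dz":0.62,"ax":0,"ay":0,"az":0,"grip":0.3}]'
python3 -m jog '[{"dx":0,"dy":0,"dz":0.05,"ax":0,"ay":0,"az":0,"grip":0.3},{"dx":0,"dy":0,"dz":0.09,"ax":0,"ay":0,"az":0,"grip":0.3},{"dx":0,"dy":0,"dz":0.115,"ax":0,"ay":0,"az":0,"grip":0.3},{"dx":0,"dy":0,"dz":0.135,"ax":0,"ay":0,"az":0,"grip":0.3},{"dx":0,"dy":0,"dz":0.138,"ax":0,"ay":0,"az":0,"grip":0.3}]'
python3 -m jog '[{"dx":0,"dy":0,"dz":0,"ax":0,"ay":0,"az":0,"grip":-1},{"dx":0,"dy":0,"dz":0,"ax":0,"ay":0,"az":0,"grip":-1},{"dx":0,"dy":0,"dz":0,"ax":0,"ay":0,"az":0,"grip":-1},{"dx":0,"dy":0,"dz":0,"ax":0,"ay":0,"az":0,"grip":-1},{"dx":0,"dy":0,"dz":0,"ax":0,"ay":0,"az":0,"grip":-1}]' 50
```

```text
clock: 2.85
position: [0.5421, -0.013, 0.0419]
ee_rot: [-0.002, 0.736, 0.677, -0.001]
contact_force: [0.1, 0.2, 0.5]
width: 0.0558
gripper_force: 0.0
clock: 3.27
position: [0.544, -0.0133, 0.0099]
ee_rot: [-0.0, 0.735, 0.678, -0.0]
contact_force: [-0.6, -0.0, 0.7]
width: 0.0556
gripper_force: 0.0
clock: 3.68
position: [0.545, -0.0134, 0.0113]
ee_rot: [0.001, 0.735, 0.678, 0.001]
contact_force: [1.0, 0.1, 5.8]
width: 0.0307
gripper_force: 48.4
```

```bash
python3 -m jog '[{"dx":0,"dy":0,"dz":-0.04,"ax":0,"ay":0,"az":0,"grip":-1},{"dx":0,"dy":0,"dz":-0.12,"ax":0,"ay":0,"az":0,"grip":-1},{"dx":0,"dy":0,"dz":-0.25,"ax":0,"ay":0,"az":0,"grip":-1},{"dx":0,"dy":0,"dz":-0.38,"ax":0,"ay":0,"az":0,"grip":-1},{"dx":0,"dy":0,"dz":-0.48,"ax":0,"ay":0,"az":0,"grip":-1}]'
python3 - <<'E'
from h import *
go([.4,.282,.1])
E
```

```text
clock: 4.1
position: [0.5442, -0.0133, 0.1329]
ee_rot: [0.001, 0.735, 0.678, 0.0]
contact_force: [0.4, 1.0, -1.1]
width: 0.0304
gripper_force: 48.0
{'d': array([ 1.131, -0.67 ,  0.13 ])}
```

```bash
for i in 1 2; do python3 -m jog '[{"dx":0.12,"dy":-0.07,"dz":0.0,"ax":0,"ay":0,"az":0,"grip":-1},{"dx":0.26,"dy":-0.15,"dz":0.0,"ax":0,"ay":0,"az":0,"grip":-1},{"dx":0.40,"dy":-0.23,"dz":0.0,"ax":0,"ay":0,"az":0,"grip":-1},{"dx":0.5,"dy":-0.3,"dz":0.0,"ax":0,"ay":0,"az":0,"grip":-1},{"dx":0.565,"dy":-0.335,"dz":0.0,"ax":0,"ay":0,"az":0,"grip":-1}]'; done
python3 - <<'E'
from h import *
go([.4,.282,.017],-.08)
d=img("top");s=img("side"); u=(proj(d,[.4,.282,0])[0]).astype(int); v=proj(s,[.4,.282,.06])[0].astype(int);print(u,v)
cv2.imwrite("pics/p2.png",np.hstack([crop(d,u[0]-50,u[1]-75,100,150,4),crop(s,v[0]-50,v[1]-75,100,150,4)]))
E
```

```text
clock: 4.52
position: [0.4687, 0.1364, 0.1306]
ee_rot: [-0.001, 0.734, 0.679, -0.001]
contact_force: [-0.1, 0.2, -1.2]
width: 0.0306
gripper_force: 48.0
clock: 4.93
position: [0.3971, 0.2839, 0.1306]
ee_rot: [-0.001, 0.734, 0.679, -0.0]
contact_force: [-0.2, -0.3, 0.1]
width: 0.0307
gripper_force: 48.0
{'d': array([-0.007,  0.013,  0.454]), 'a': array([-0.001, -0.   ,  0.001])}
[197 268] [389 249]
```

View pics/p2.png

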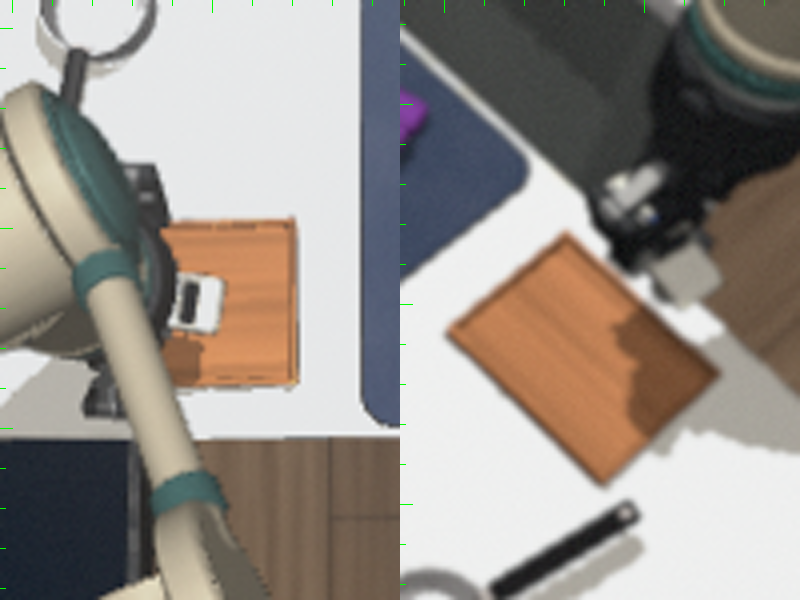

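The car is held level at top crop (195,302), above the tray. I lower it and let go.

```bash
python3 -m jog '[{"dx":0,"dy":0,"dz":0.13,"ax":0,"ay":0,"az":0,"grip":-1},{"dx":0,"dy":0,"dz":0.26,"ax":0,"ay":0,"az":0,"grip":-1},{"dx":0,"dy":0,"dz":0.38,"ax":0,"ay":0,"az":0,"grip":-1},{"dx":0,"dy":0,"dz":0.45,"ax":0,"ay":0,"az":0,"grip":-1},{"dx":0,"dy":0,"dz":0.485,"ax":0,"ay":0,"az":0,"grip":-1}]'
python3 -m jog '[{"dx":0,"dy":0,"dz":0.003,"ax":0,"ay":0,"az":0,"grip":-1},{"dx":0,"dy":0,"dz":0.003,"ax":0,"ay":0,"az":0,"grip":-0.1},{"dx":0,"dy":0,"dz":0.003,"ax":0,"ay":0,"az":0,"grip":0},{"dx":0,"dy":0,"dz":0.003,"ax":0,"ay":0,"az":0,"grip":0.1},{"dx":0,"dy":0,"dz":0.003,"ax":0,"ay":0,"az":0,"grip":0.3}]'
python3 -m jog '[{"dx":0,"dy":0,"dz":-0.1,"ax":0,"ay":0,"az":0,"grip":0.3},{"dx":0,"dy":0,"dz":-0.2,"ax":0,"ay":0,"az":0,"grip":0.3},{"dx":0,"dy":0,"dz":-0.34,"ax":0,"ay":0,"az":0,"grip":0.3},{"dx":0,"dy":0,"dz":-0.48,"ax":0,"ay":0,"az":0,"grip":0.3},{"dx":0,"dy":0,"dz":-0.52,"ax":0,"ay":0,"az":0,"grip":0.3}]'
```

```text
clock: 5.45
position: [0.3985, 0.2799, 0.0068]
ee_rot: [-0.0, 0.735, 0.678, -0.003]
contact_force: [0.3, -0.2, -0.8]
width: 0.0306
gripper_force: 48.0
clock: 5.87
position: [0.4007, 0.2821, 0.0094]
ee_rot: [0.0, 0.735, 0.678, 0.001]
contact_force: [0.2, 0.0, -0.4]
width: 0.0554
gripper_force: 0.0
clock: 6.28
position: [0.4027, 0.2834, 0.144]
ee_rot: [0.001, 0.735, 0.678, 0.005]
contact_force: [1.0, 0.4, 0.9]
width: 0.0557
gripper_force: 0.0
```

Run:
```python
from h import *
print(manip.get_state()["qpos"].round(2))
go([.44,-.18,.2],np.pi/2)
d=img("top"); s=img("side"); v=proj(s,[.4,.282,.02])[0].astype(int)
cv2.imwrite("pics/p3.png",np.hstack([crop(d,355,150,100,150,4),crop(s,v[0]-50,v[1]-75,100,150,4)]))
```

```text
[ 0.47  0.22  1.82 -0.    1.09  0.55]
{'d': array([-1.834,  0.299, -0.231]), 'a': array([ 0.002, -0.007,  0.949])}
```

View pics/p3.png

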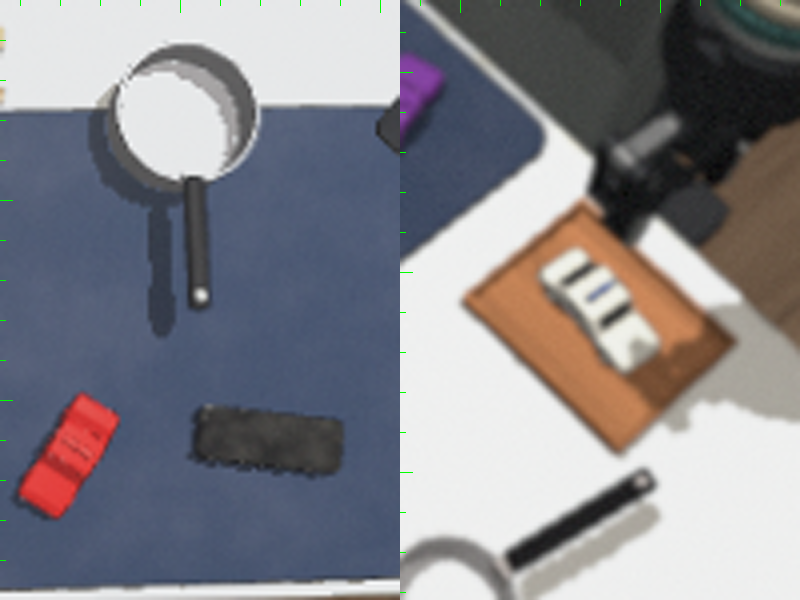

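The car stands on its wheels in the tray, at crop (600,310). The small pan is where it was, with its handle at crop (195,240). Next I move over to it.

```bash
for i in 1 2 3; do python3 -m jog '[{"dx":-0.12,"dy":0.02,"dz":-0.02,"ax":0,"ay":0,"az":0,"grip":0},{"dx":-0.27,"dy":0.044,"dz":-0.04,"ax":0,"ay":0,"az":0,"grip":0},{"dx":-0.42,"dy":0.07,"dz":-0.06,"ax":0,"ay":0,"az":0,"grip":0},{"dx":-0.56,"dy":0.09,"dz":-0.07,"ax":0,"ay":0,"az":0,"grip":0},{"dx":-0.61,"dy":0.1,"dz":-0.077,"ax":0,"ay":0,"az":0,"grip":0}]'|tail -1; done
for i in 1 2 3; do python3 -m jog '[{"dx":0,"dy":0,"dz":0,"ax":0,"ay":0,"az":0.07,"grip":0},{"dx":0,"dy":0,"dz":0,"ax":0,"ay":0,"az":0.14,"grip":0},{"dx":0,"dy":0,"dz":0,"ax":0,"ay":0,"az":0.21,"grip":0},{"dx":0,"dy":0,"dz":0,"ax":0,"ay":0,"az":0.28,"grip":0},{"dx":0,"dy":0,"dz":0,"ax":0,"ay":0,"az":0.316,"grip":0}]'|tail -1; done
python3 - <<'E'
from h import *
go([.528,-.235,.1],np.pi/2); print(manip.get_state()["qpos"].round(2),tool()[0])
E
```

```text
gripper_force: 0.0
gripper_force: 0.0
gripper_force: 0.0
gripper_force: 0.0
gripper_force: 0.0
gripper_force: 0.0
{'d': array([0.367, 0.223, 0.375]), 'a': array([-0.001,  0.002, -0.002])}
[-0.54  0.15  1.77  0.    1.23  1.04] [ 0.43678615 -0.1791427   0.19420946]
```

```bash
python3 -m jog '[{"dx":0.08,"dy":0.05,"dz":0.08,"ax":0,"ay":0,"az":0,"grip":0},{"dx":0.18,"dy":0.11,"dz":0.18,"ax":0,"ay":0,"az":0,"grip":0},{"dx":0.27,"dy":0.165,"dz":0.27,"ax":0,"ay":0,"az":0,"grip":0},{"dx":0.34,"dy":0.2,"dz":0.34,"ax":0,"ay":0,"az":0,"grip":0},{"dx":0.367,"dy":0.223,"dz":0.375,"ax":0,"ay":0,"az":0,"grip":0}]'|tail -1
python3 -m jog '[{"dx":0,"dy":0,"dz":0.08,"ax":0,"ay":0,"az":0,"grip":0},{"dx":0,"dy":0,"dz":0.16,"ax":0,"ay":0,"az":0,"grip":0},{"dx":0,"dy":0,"dz":0.23,"ax":0,"ay":0,"az":0,"grip":0},{"dx":0,"dy":0,"dz":0.28,"ax":0,"ay":0,"az":0,"grip":0},{"dx":0,"dy":0,"dz":0.294,"ax":0,"ay":0,"az":0,"grip":0}]'
python3 -m jog '[{"dx":0,"dy":0,"dz":0,"ax":0,"ay":0,"az":0,"grip":-1},{"dx":0,"dy":0,"dz":0,"ax":0,"ay":0,"az":0,"grip":-1},{"dx":0,"dy":0,"dz":0,"ax":0,"ay":0,"az":0,"grip":-1},{"dx":0,"dy":0,"dz":0,"ax":0,"ay":0,"az":0,"grip":-1},{"dx":0,"dy":0,"dz":0,"ax":0,"ay":0,"az":0,"grip":-1}]' 110
python3 - <<'E'
from h import *
go([.528,-.235,.1265],np.pi/2); print(tool()[0])
E
```

```text
gripper_force: 0.0
clock: 9.72
position: [0.5261, -0.2339, 0.0283]
ee_rot: [-0.002, 1.0, 0.001, -0.003]
contact_force: [-8.5, 0.6, 29.7]
width: 0.0425
gripper_force: 15.2
clock: 10.13
position: [0.5263, -0.2315, 0.0335]
ee_rot: [-0.003, 1.0, 0.001, -0.002]
contact_force: [-12.3, 9.2, 38.7]
width: 0.0001
gripper_force: 19.7
{'d': array([ 0.005,  0.012, -0.372]), 'a': array([-0.004,  0.003,  0.001])}
[ 0.52633988 -0.23153415  0.03348961]
```

The fingers shut on nothing and are pressing on something. I back off and look.

```bash
python3 -m jog '[{"dx":0,"dy":0,"dz":-0.05,"ax":0,"ay":0,"az":0,"grip":-1},{"dx":0,"dy":0,"dz":-0.15,"ax":0,"ay":0,"az":0,"grip":-1},{"dx":0,"dy":0,"dz":-0.3,"ax":0,"ay":0,"az":0,"grip":-1},{"dx":0,"dy":0,"dz":-0.4,"ax":0,"ay":0,"az":0,"grip":0},{"dx":0,"dy":0,"dz":-0.45,"ax":0,"ay":0,"az":0,"grip":0}]'
python3 - <<'E'
from h import *
d=img("top");s=img("side"); print(proj(d,tool()[0]),proj(s,tool()[0]))
cv2.imwrite("pics/p4.png",np.hstack([crop(d,355,150,100,150,4),crop(s,150,100,100,150,4)]))
E
```

```text
clock: 10.55
position: [0.5303, -0.2359, 0.1447]
ee_rot: [0.001, 1.0, 0.001, 0.002]
contact_force: [0.1, 1.0, -0.2]
width: 0.0232
gripper_force: 0.0
[[415.34498347 205.04643316]] [[205.7054335  115.87304119]]
```

View pics/p4.png

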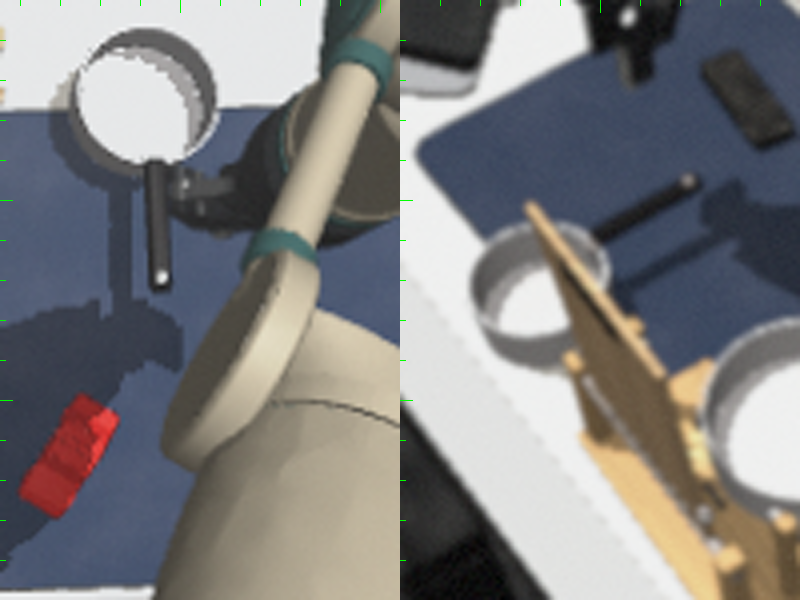

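The small pan has been knocked aside and is now about 25 mm further left. Its rim centre is at crop (143,100) and its handle runs from (154,165) to (161,278).

Run:
```python
from h import *
d=img("top")
C=unproj(d,(390.8,174.9),.04)[0];a=unproj(d,(393.6,193.8),.0505)[0];b=unproj(d,(395.2,218.8),.0505)[0]
v=b-a; th=np.arctan2(v[1],v[0]); print(C,a,b,np.degrees(th),np.degrees(np.arctan2(*(b-C)[1::-1])),np.hypot(*(b-C)[:2]))
t=(C[0]-.09-a[0])/v[0]; g=a+v*t; print(g); go([g[0],g[1],.09],th+np.pi/2)
```

```text
[ 0.62704539 -0.20785522  0.04      ] [ 0.5761811  -0.20977617  0.0505    ] [ 0.51344846 -0.21045787  0.0505    ] -179.37741023365444 -178.68750944265457 0.11362673708306549
[ 0.53704539 -0.21020145  0.0505    ]
{'d': array([ 0.031, -0.101,  0.207]), 'a': array([ 0.   , -0.001, -0.006])}
```

```bash
python3 -m jog '[{"dx":0.031,"dy":-0.05,"dz":0,"ax":0,"ay":0,"az":0,"grip":0},{"dx":0.031,"dy":-0.101,"dz":0.05,"ax":0,"ay":0,"az":0,"grip":0},{"dx":0.031,"dy":-0.101,"dz":0.14,"ax":0,"ay":0,"az":0,"grip":0},{"dx":0.031,"dy":-0.101,"dz":0.19,"ax":0,"ay":0,"az":0,"grip":0},{"dx":0.031,"dy":-0.101,"dz":0.207,"ax":0,"ay":0,"az":0,"grip":0}]'
python3 -m jog '[{"dx":0,"dy":0,"dz":0.05,"ax":0,"ay":0,"az":0,"grip":0},{"dx":0,"dy":0,"dz":0.12,"ax":0,"ay":0,"az":0,"grip":0},{"dx":0,"dy":0,"dz":0.19,"ax":0,"ay":0,"az":0,"grip":0},{"dx":0,"dy":0,"dz":0.24,"ax":0,"ay":0,"az":0,"grip":0},{"dx":0,"dy":0,"dz":0.254,"ax":0,"ay":0,"az":0,"grip":0}]'
python3 -m jog '[{"dx":0,"dy":0,"dz":0,"ax":0,"ay":0,"az":0,"grip":-1},{"dx":0,"dy":0,"dz":0,"ax":0,"ay":0,"az":0,"grip":-1},{"dx":0,"dy":0,"dz":0,"ax":0,"ay":0,"az":0,"grip":-1},{"dx":0,"dy":0,"dz":0,"ax":0,"ay":0,"az":0,"grip":-1},{"dx":0,"dy":0,"dz":0,"ax":0,"ay":0,"az":0,"grip":-1}]' 110
```

```text
clock: 11.12
position: [0.5341, -0.2085, 0.0852]
ee_rot: [-0.002, 1.0, 0.001, -0.004]
contact_force: [0.1, 0.5, -1.0]
width: 0.0425
gripper_force: 0.0
clock: 11.53
position: [0.535, -0.2095, 0.023]
ee_rot: [-0.001, 1.0, 0.001, -0.003]
contact_force: [-0.4, 0.5, -1.1]
width: 0.0426
gripper_force: 0.0
clock: 11.95
position: [0.5378, -0.211, 0.0268]
ee_rot: [0.0, 1.0, 0.001, 0.001]
contact_force: [0.8, -0.8, 0.1]
width: 0.0116
gripper_force: 107.3
```

Gripped. I lift it and check how level it hangs.

```bash
python3 -m jog '[{"dx":0,"dy":0,"dz":-0.03,"ax":0,"ay":0,"az":0,"grip":-1},{"dx":0,"dy":0,"dz":-0.09,"ax":0,"ay":0,"az":0,"grip":-1},{"dx":0,"dy":0,"dz":-0.18,"ax":0,"ay":0,"az":0,"grip":-1},{"dx":0,"dy":0,"dz":-0.27,"ax":0,"ay":0,"az":0,"grip":-1},{"dx":0,"dy":0,"dz":-0.34,"ax":0,"ay":0,"az":0,"grip":-1}]'
python3 - <<'E'
from h import *
p,_=tool(); print(p)
d=img("top");s=img("side")
# predicted rim if level: centre 90mm along +x, rim z = tcp+.019-.0455+.04
C=p+[.09,0.001,.0135]; t=np.linspace(0,2*np.pi,60); ring=C+np.c_[.046*np.cos(t),.046*np.sin(t),0*t]
for im in(d,s):
    im["img"]=im["img"].copy(); cv2.polylines(im["img"],[proj(im,ring).round().astype(int)],True,(255,0,0),1)
c=proj(d,C)[0].astype(int);e=proj(s,C)[0].astype(int)
cv2.imwrite("pics/p5.png",np.hstack([crop(d,c[0]-50,c[1]-50,100,100,4),crop(s,e[0]-50,e[1]-50,100,100,4)]))
go([.478,-.070,.1365],np.radians(214-90))
E
```

```text
clock: 12.37
position: [0.5377, -0.2108, 0.1133]
ee_rot: [0.0, 1.0, 0.001, 0.001]
contact_force: [0.8, -1.2, -0.8]
width: 0.0121
gripper_force: 107.3
[ 0.53766419 -0.21080504  0.11330587]
{'d': array([-0.245, -0.567, -0.09 ]), 'a': array([ 0.004, -0.003, -0.377])}
```

View pics/p5.png

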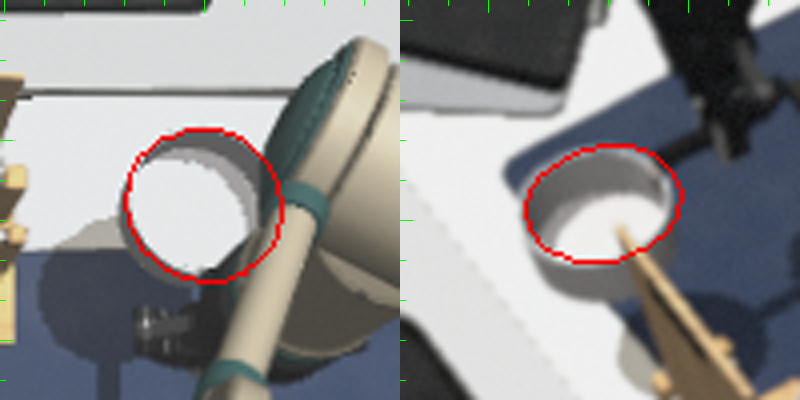

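The predicted level rim fits the held pan in both views, so it hangs level. I carry it over to the nest.

```bash
python3 -m jog '[{"dx":-0.04,"dy":0,"dz":-0.03,"ax":0,"ay":0,"az":0,"grip":-1},{"dx":-0.1,"dy":0,"dz":-0.06,"ax":0,"ay":0,"az":0,"grip":-1},{"dx":-0.17,"dy":0,"dz":-0.1,"ax":0,"ay":0,"az":0,"grip":-1},{"dx":-0.22,"dy":0,"dz":-0.13,"ax":0,"ay":0,"az":0,"grip":-1},{"dx":-0.245,"dy":0,"dz":-0.14,"ax":0,"ay":0,"az":0,"grip":-1}]'|tail -1
python3 -m jog '[{"dx":0,"dy":-0.1,"dz":0,"ax":0,"ay":0,"az":-0.07,"grip":-1},{"dx":0,"dy":-0.22,"dz":0,"ax":0,"ay":0,"az":-0.14,"grip":-1},{"dx":0,"dy":-0.35,"dz":0,"ax":0,"ay":0,"az":-0.21,"grip":-1},{"dx":0,"dy":-0.47,"dz":0,"ax":0,"ay":0,"az":-0.28,"grip":-1},{"dx":0,"dy":-0.567,"dz":0,"ax":0,"ay":0,"az":-0.34,"grip":-1}]'|tail -1
python3 -m jog '[{"dx":0,"dy":0,"dz":0,"ax":0,"ay":0,"az":-0.037,"grip":-1},{"dx":0,"dy":0,"dz":0,"ax":0,"ay":0,"az":-0.037,"grip":-1}]'
python3 - <<'E'
from h import *
p,_=tool()
d=img("top");s=img("side"); th=np.radians(214-180)
C=p+[.09*np.cos(th),.09*np.sin(th),.0135]; t=np.linspace(0,2*np.pi,60)
D=np.array([.5525,-.020,.046])
for im in(d,s):
    im["img"]=im["img"].copy()
    for c,r,col in((C,.046,(255,0,0)),(D,.066,(0,255,0))): cv2.polylines(im["img"],[proj(im,c+np.c_[r*np.cos(t),r*np.sin(t),0*t]).round().astype(int)],True,col,1)
c=proj(d,D)[0].astype(int);e=proj(s,D+[0,0,.05])[0].astype(int)
cv2.imwrite("pics/p6.png",np.hstack([crop(d,c[0]-50,c[1]-60,100,130,4),crop(s,e[0]-50,e[1]-65,100,130,4)]))
print(C); go([.478,-.070,.0365],np.radians(214-90))
E
```

```text
gripper_force: 107.3
gripper_force: 107.5
clock: 13.47
position: [0.4753, -0.0676, 0.1456]
ee_rot: [-0.0, 0.956, 0.294, -0.0]
contact_force: [-0.1, 0.0, -0.4]
width: 0.0116
gripper_force: 107.5
[ 0.54987445 -0.01726567  0.15907543]
{'d': array([0.005, 0.008, 0.437]), 'a': array([ 0.   ,  0.   , -0.001])}
```

View pics/p6.png

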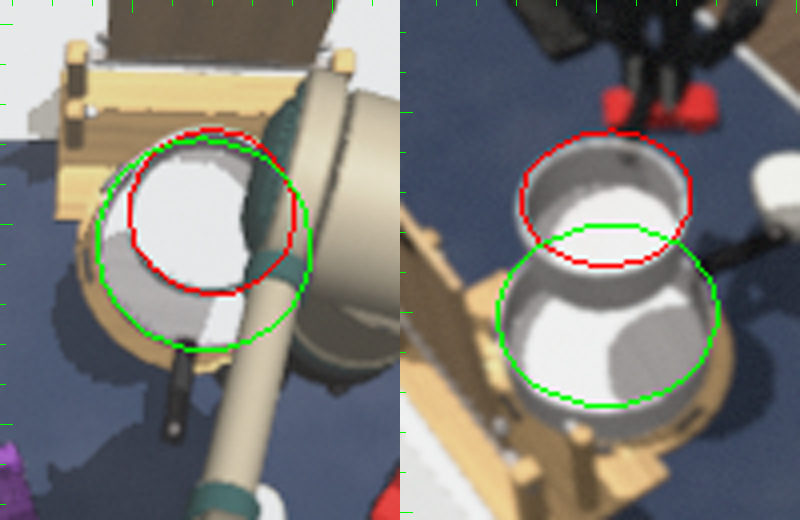

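Both rims match their predictions in both views, small at top crop (212,210) over large at (204,245). I lower it.

```bash
python3 -m jog '[{"dx":0.005,"dy":0.008,"dz":0.08,"ax":0,"ay":0,"az":0,"grip":-1},{"dx":0.005,"dy":0.008,"dz":0.18,"ax":0,"ay":0,"az":0,"grip":-1},{"dx":0.005,"dy":0.008,"dz":0.27,"ax":0,"ay":0,"az":0,"grip":-1},{"dx":0.005,"dy":0.008,"dz":0.34,"ax":0,"ay":0,"az":0,"grip":-1},{"dx":0.005,"dy":0.008,"dz":0.38,"ax":0,"ay":0,"az":0,"grip":-1}]'
python3 -m jog '[{"dx":0,"dy":0,"dz":0.02,"ax":0,"ay":0,"az":0,"grip":-1},{"dx":0,"dy":0,"dz":0.04,"ax":0,"ay":0,"az":0,"grip":-1},{"dx":0,"dy":0,"dz":0.052,"ax":0,"ay":0,"az":0,"grip":-1},{"dx":0,"dy":0,"dz":0.06,"ax":0,"ay":0,"az":0,"grip":-1},{"dx":0,"dy":0,"dz":0.06,"ax":0,"ay":0,"az":0,"grip":-1}]'
```

```text
clock: 13.98
position: [0.4768, -0.0707, 0.0489]
ee_rot: [-0.001, 0.957, 0.291, -0.001]
contact_force: [0.0, 0.5, -1.8]
width: 0.0117
gripper_force: 107.5
clock: 14.4
position: [0.4785, -0.0703, 0.0363]
ee_rot: [0.0, 0.956, 0.292, 0.0]
contact_force: [0.0, -0.9, -1.0]
width: 0.0117
gripper_force: 107.6
```

```bash
python3 -m jog '[{"dx":0,"dy":0,"dz":0,"ax":0,"ay":0,"az":0,"grip":-0.5},{"dx":0,"dy":0,"dz":0,"ax":0,"ay":0,"az":0,"grip":-0.2},{"dx":0,"dy":0,"dz":0,"ax":0,"ay":0,"az":0,"grip":-0.2},{"dx":0,"dy":0,"dz":0,"ax":0,"ay":0,"az":0,"grip":-0.2}]'
python3 -m jog '[{"dx":0,"dy":0,"dz":-0.08,"ax":0,"ay":0,"az":0,"grip":-0.2},{"dx":0,"dy":0,"dz":-0.2,"ax":0,"ay":0,"az":0,"grip":-0.2},{"dx":0,"dy":0,"dz":-0.35,"ax":0,"ay":0,"az":0,"grip":-0.2},{"dx":0,"dy":0,"dz":-0.5,"ax":0,"ay":0,"az":0,"grip":-0.2},{"dx":0,"dy":0,"dz":-0.6,"ax":0,"ay":0,"az":0,"grip":-0.2}]'
python3 - <<'E'
from h import *
go([.40,.2,.2],np.radians(80)); print(manip.get_state()["qpos"].round(2))
E
```

```text
clock: 14.73
position: [0.4785, -0.07, 0.0365]
ee_rot: [0.0, 0.956, 0.292, 0.001]
contact_force: [-1.0, -0.6, 0.3]
width: 0.0343
gripper_force: 0.0
clock: 15.15
position: [0.4792, -0.0702, 0.1897]
ee_rot: [0.001, 0.956, 0.292, 0.002]
contact_force: [1.6, 0.2, -0.3]
width: 0.0341
gripper_force: 0.0
{'d': array([ 0.342, -1.073, -0.044]), 'a': array([ 0.002, -0.003,  0.489])}
[-0.29  0.17  1.76  0.    1.21  0.69]
```

```bash
for i in 1 2; do python3 -m jog '[{"dx":0.035,"dy":-0.11,"dz":-0.02,"ax":0,"ay":0,"az":0,"grip":0},{"dx":0.08,"dy":-0.25,"dz":-0.02,"ax":0,"ay":0,"az":0,"grip":0},{"dx":0.125,"dy":-0.4,"dz":-0.02,"ax":0,"ay":0,"az":0,"grip":0},{"dx":0.16,"dy":-0.5,"dz":-0.02,"ax":0,"ay":0,"az":0,"grip":0},{"dx":0.17,"dy":-0.535,"dz":-0.02,"ax":0,"ay":0,"az":0,"grip":0}]'|tail -1; done
for i in 1 2; do python3 -m jog '[{"dx":0,"dy":0,"dz":0,"ax":0,"ay":0,"az":0.07,"grip":0},{"dx":0,"dy":0,"dz":0,"ax":0,"ay":0,"az":0.14,"grip":0},{"dx":0,"dy":0,"dz":0,"ax":0,"ay":0,"az":0.2,"grip":0},{"dx":0,"dy":0,"dz":0,"ax":0,"ay":0,"az":0.244,"grip":0},{"dx":0,"dy":0,"dz":0,"ax":0,"ay":0,"az":0.244,"grip":0}]'|tail -1; done
python3 - <<'E'
from h import *
d=img("top"); print(tool()[0])
cv2.imwrite("pics/p7.png",np.hstack([crop(d,265,145,100,130,4),crop(d,130,155,100,130,4)]))
E
```

```text
gripper_force: 0.0
gripper_force: 0.0
gripper_force: 0.0
gripper_force: 0.0
[0.39933261 0.19867416 0.19600947]
```

View pics/p7.png

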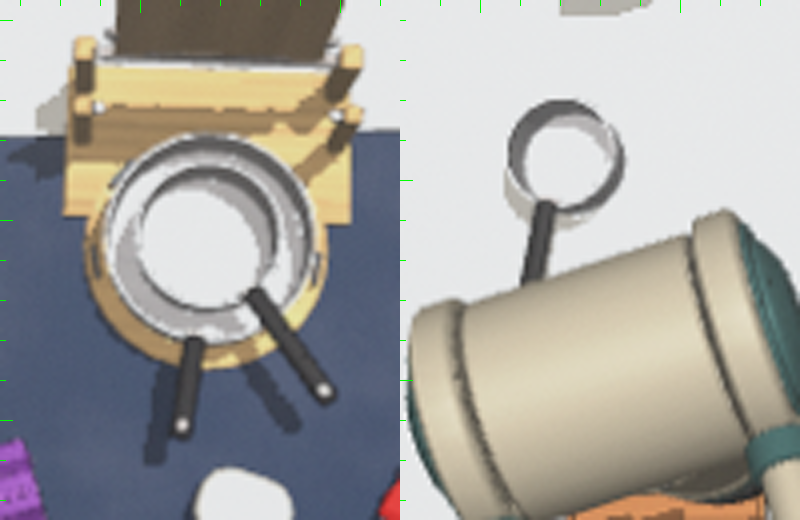

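The small pan sits nested, rim centre at crop (208,238), with its handle about 40° from the large one's. The mini pan hasn't moved; its rim centre is at crop (566,156).

Run:
```python
from h import *
d=img("top"); print(unproj(d,(317,204.6),.049),unproj(d,[(265+252/4,145+290/4),(265+325/4,145+392/4)],.0595))
go([.497,.361,.09],np.radians(80.5))
```

```text
[[ 0.5516377  -0.01875374  0.049     ]] [[ 0.51755651 -0.04391588  0.0595    ]
 [ 0.45483831 -0.08623685  0.0595    ]]
{'d': array([ 0.275, -0.706,  0.424]), 'a': array([ 0.   , -0.   , -0.003])}
```

```bash
python3 -m jog '[{"dx":0.05,"dy":-0.13,"dz":0,"ax":0,"ay":0,"az":0,"grip":0},{"dx":0.11,"dy":-0.28,"dz":0.02,"ax":0,"ay":0,"az":0,"grip":0},{"dx":0.17,"dy":-0.43,"dz":0.08,"ax":0,"ay":0,"az":0,"grip":0},{"dx":0.22,"dy":-0.57,"dz":0.15,"ax":0,"ay":0,"az":0,"grip":0},{"dx":0.275,"dy":-0.706,"dz":0.2,"ax":0,"ay":0,"az":0,"grip":0}]'|tail -1
python3 -m jog '[{"dx":0,"dy":0,"dz":0.03,"ax":0,"ay":0,"az":0,"grip":0},{"dx":0,"dy":0,"dz":0.12,"ax":0,"ay":0,"az":0,"grip":0},{"dx":0,"dy":0,"dz":0.18,"ax":0,"ay":0,"az":0,"grip":0},{"dx":0,"dy":0,"dz":0.224,"ax":0,"ay":0,"az":0,"grip":0},{"dx":0,"dy":0,"dz":0.224,"ax":0,"ay":0,"az":0,"grip":0}]'|tail -1
python3 - <<'E'
from h import *
print(tool()[0]); go([.497,.361,.0265],np.radians(80.5))
d=img("top"); cv2.imwrite("pics/p8.png",crop(d,130,155,100,130,4))
E
```

```text
gripper_force: 0.0
gripper_force: 0.0
[0.49549288 0.35998257 0.08735477]
{'d': array([ 0.006, -0.006,  0.243]), 'a': array([ 0.002,  0.003, -0.004])}
```

View pics/p8.png

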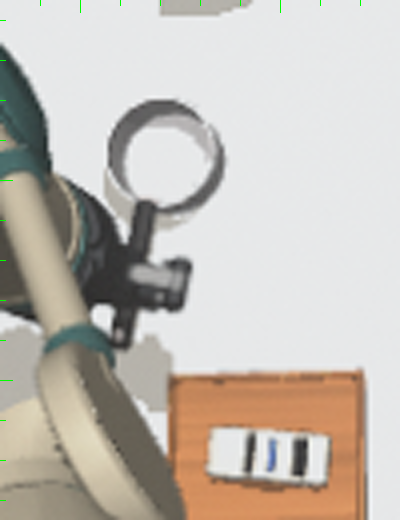

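The gripper straddles the mini pan's handle at crop (140,270), and the car is well inside the tray. I grip and lift.

```bash
python3 -m jog '[{"dx":0,"dy":0,"dz":0.07,"ax":0,"ay":0,"az":0,"grip":0},{"dx":0,"dy":0,"dz":0.14,"ax":0,"ay":0,"az":0,"grip":0},{"dx":0,"dy":0,"dz":0.2,"ax":0,"ay":0,"az":0,"grip":0},{"dx":0,"dy":0,"dz":0.243,"ax":0,"ay":0,"az":0,"grip":0},{"dx":0,"dy":0,"dz":0.243,"ax":0,"ay":0,"az":0,"grip":0}]'
python3 -m jog '[{"dx":0,"dy":0,"dz":0,"ax":0,"ay":0,"az":0,"grip":-1},{"dx":0,"dy":0,"dz":0,"ax":0,"ay":0,"az":0,"grip":-1},{"dx":0,"dy":0,"dz":0,"ax":0,"ay":0,"az":0,"grip":-1},{"dx":0,"dy":0,"dz":0,"ax":0,"ay":0,"az":0,"grip":-1},{"dx":0,"dy":0,"dz":0,"ax":0,"ay":0,"az":0,"grip":-1}]' 110
python3 -m jog '[{"dx":0,"dy":0,"dz":-0.03,"ax":0,"ay":0,"az":0,"grip":-1},{"dx":0,"dy":0,"dz":-0.1,"ax":0,"ay":0,"az":0,"grip":-1},{"dx":0,"dy":0,"dz":-0.22,"ax":0,"ay":0,"az":0,"grip":-1},{"dx":0,"dy":0,"dz":-0.34,"ax":0,"ay":0,"az":0,"grip":-1},{"dx":0,"dy":0,"dz":-0.46,"ax":0,"ay":0,"az":0,"grip":-1}]'
python3 - <<'E'
from h import *
# target: mini centre = small centre (.552,-.019), handle dir 130 deg
th=np.radians(130); g=np.array([.552,-.019])+.09*np.array([np.cos(th),np.sin(th)]); print(g); go([*g,.145],th-np.pi/2)
E
```

```text
clock: 18.22
position: [0.4964, 0.3606, 0.0282]
ee_rot: [0.001, 0.996, -0.086, -0.001]
contact_force: [-0.5, 0.8, -1.1]
width: 0.0424
gripper_force: 0.0
clock: 18.63
position: [0.4979, 0.3618, 0.0305]
ee_rot: [-0.001, 0.996, -0.086, 0.001]
contact_force: [-1.0, 0.3, 3.5]
width: 0.0114
gripper_force: 107.4
clock: 19.05
position: [0.4962, 0.361, 0.1453]
ee_rot: [0.001, 0.996, -0.086, -0.001]
contact_force: [0.0, 0.5, -1.4]
width: 0.0112
gripper_force: 107.3
[0.49414912 0.049944  ]
{'d': array([0.206, 1.227, 0.002]), 'a': array([0.001, 0.001, 0.445])}
```

```bash
for i in 1 2; do python3 -m jog '[{"dx":0.02,"dy":0.1,"dz":0,"ax":0,"ay":0,"az":0,"grip":-1},{"dx":0.04,"dy":0.24,"dz":0,"ax":0,"ay":0,"az":0,"grip":-1},{"dx":0.06,"dy":0.38,"dz":0,"ax":0,"ay":0,"az":0,"grip":-1},{"dx":0.08,"dy":0.52,"dz":0,"ax":0,"ay":0,"az":0,"grip":-1},{"dx":0.1,"dy":0.61,"dz":0,"ax":0,"ay":0,"az":0,"grip":-1}]'|tail -1; done
for i in 1 2; do python3 -m jog '[{"dx":0,"dy":0,"dz":0,"ax":0,"ay":0,"az":0.06,"grip":-1},{"dx":0,"dy":0,"dz":0,"ax":0,"ay":0,"az":0.12,"grip":-1},{"dx":0,"dy":0,"dz":0,"ax":0,"ay":0,"az":0.18,"grip":-1},{"dx":0,"dy":0,"dz":0,"ax":0,"ay":0,"az":0.222,"grip":-1},{"dx":0,"dy":0,"dz":0,"ax":0,"ay":0,"az":0.222,"grip":-1}]'|tail -2; done
python3 - <<'E'
from h import *
p,_=tool();print(p)
d=img("top");s=img("side"); th=np.radians(130-180)
C=p+[.09*np.cos(th),.09*np.sin(th),.0095]; t=np.linspace(0,2*np.pi,60)
D=np.array([.552,-.019,.049])
for im in(d,s):
    im["img"]=im["img"].copy()
    for c,r,col in((C,.036,(255,0,0)),(D,.046,(0,255,0))): cv2.polylines(im["img"],[proj(im,c+np.c_[r*np.cos(t),r*np.sin(t),0*t]).round().astype(int)],True,col,1)
c=proj(d,D)[0].astype(int);e=proj(s,D+[0,0,.05])[0].astype(int)
cv2.imwrite("pics/p9.png",np.hstack([crop(d,c[0]-50,c[1]-60,100,130,4),crop(s,e[0]-50,e[1]-65,100,130,4)]))
print(C); go([.4942,.05,.0505],np.radians(40))
E
```

```text
gripper_force: 107.4
gripper_force: 107.5
width: 0.0112
gripper_force: 107.6
width: 0.0115
gripper_force: 107.6
[0.49339253 0.0524702  0.14436841]
[ 0.55124341 -0.0164738   0.15386841]
{'d': array([0.009, 0.004, 0.375]), 'a': array([0.   , 0.   , 0.003])}
```

View pics/p9.png

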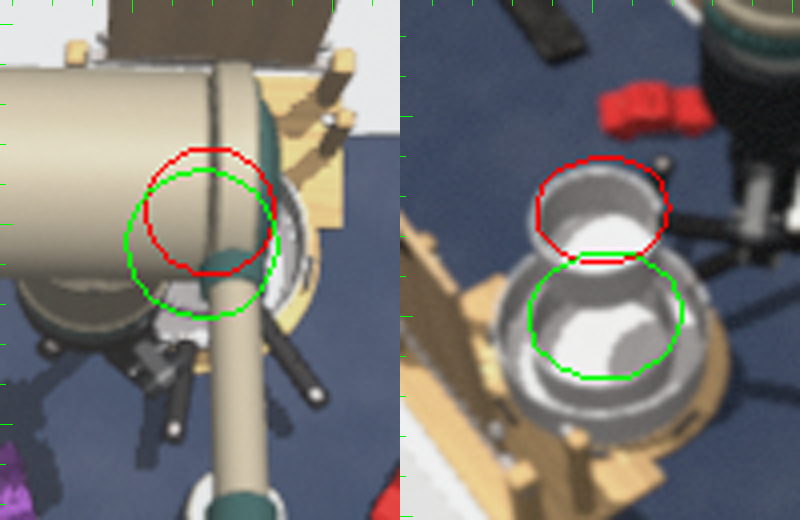

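The mini pan hangs level, with its rim at side crop (600,213) over the small pan at (606,320). The prediction is within 2-3 mm, so I lower it in two stages.

```bash
python3 -m jog '[{"dx":0.007,"dy":0,"dz":0.07,"ax":0,"ay":0,"az":0.003,"grip":-1},{"dx":0.007,"dy":0,"dz":0.15,"ax":0,"ay":0,"az":0.003,"grip":-1},{"dx":0.007,"dy":0,"dz":0.23,"ax":0,"ay":0,"az":0.003,"grip":-1},{"dx":0.007,"dy":0,"dz":0.3,"ax":0,"ay":0,"az":0.003,"grip":-1},{"dx":0.007,"dy":0,"dz":0.34,"ax":0,"ay":0,"az":0.003,"grip":-1}]'
python3 -m jog '[{"dx":0,"dy":0,"dz":0.02,"ax":0,"ay":0,"az":0,"grip":-1},{"dx":0,"dy":0,"dz":0.035,"ax":0,"ay":0,"az":0,"grip":-1},{"dx":0,"dy":0,"dz":0.045,"ax":0,"ay":0,"az":0,"grip":-1},{"dx":0,"dy":0,"dz":0.054,"ax":0,"ay":0,"az":0,"grip":-1},{"dx":0,"dy":0,"dz":0.054,"ax":0,"ay":0,"az":0,"grip":-1}]'
```

```text
clock: 21.23
position: [0.4936, 0.0511, 0.0576]
ee_rot: [0.001, 0.906, -0.423, -0.001]
contact_force: [-0.3, -0.7, -1.8]
width: 0.0111
gripper_force: 107.6
clock: 21.65
position: [0.4955, 0.0509, 0.0462]
ee_rot: [-0.0, 0.906, -0.424, 0.001]
contact_force: [-0.1, 1.2, -0.1]
width: 0.0109
gripper_force: 107.7
```

```bash
for i in 1 2 3; do python3 -m jog '[{"dx":0,"dy":0,"dz":0.003,"ax":0,"ay":0,"az":0,"grip":-1},{"dx":0,"dy":0,"dz":0.006,"ax":0,"ay":0,"az":0,"grip":-1},{"dx":0,"dy":0,"dz":0.006,"ax":0,"ay":0,"az":0,"grip":-1}]'|egrep 'pos|contact'; done
```

```text
position: [0.4952, 0.0514, 0.0453]
contact_force: [-1.7, 1.5, 6.2]
position: [0.495, 0.0518, 0.0444]
contact_force: [-3.9, 3.9, 11.7]
position: [0.4946, 0.0523, 0.0435]
contact_force: [-5.3, 6.5, 17.9]
```

It touches down about 3 mm early, which fits a slight droop of the pan's far edge. I let go so it settles, then look.

```bash
python3 -m jog '[{"dx":0,"dy":0,"dz":-0.004,"ax":0,"ay":0,"az":0,"grip":-1},{"dx":0,"dy":0,"dz":-0.004,"ax":0,"ay":0,"az":0,"grip":-0.6},{"dx":0,"dy":0,"dz":-0.004,"ax":0,"ay":0,"az":0,"grip":-0.3},{"dx":0,"dy":0,"dz":-0.004,"ax":0,"ay":0,"az":0,"grip":-0.2},{"dx":0,"dy":0,"dz":-0.004,"ax":0,"ay":0,"az":0,"grip":-0.2}]'
python3 -m jog '[{"dx":0,"dy":0,"dz":-0.08,"ax":0,"ay":0,"az":0,"grip":-0.2},{"dx":0,"dy":0,"dz":-0.2,"ax":0,"ay":0,"az":0,"grip":-0.2},{"dx":0,"dy":0,"dz":-0.35,"ax":0,"ay":0,"az":0,"grip":-0.2},{"dx":0,"dy":0,"dz":-0.5,"ax":0,"ay":0,"az":0,"grip":-0.2},{"dx":0,"dy":0,"dz":-0.6,"ax":0,"ay":0,"az":0,"grip":-0.2}]'
python3 - <<'E'
from h import *
print(tool()[0]); go([.40,.20,.25],np.radians(0)); print(manip.get_state()["qpos"].round(2))
E
```

```text
clock: 22.82
position: [0.495, 0.0508, 0.0422]
ee_rot: [0.0, 0.906, -0.424, 0.0]
contact_force: [0.3, 0.0, 0.2]
width: 0.0339
gripper_force: 0.0
clock: 23.23
position: [0.4961, 0.0508, 0.1954]
ee_rot: [-0.001, 0.906, -0.424, 0.002]
contact_force: [0.5, 0.0, 0.4]
width: 0.0341
gripper_force: 0.0
[0.49608744 0.05080347 0.19538784]
{'d': array([-0.704, -0.088, -0.22 ]), 'a': array([-0.002, -0.001,  0.443])}
[-0.04  0.18  1.72 -0.    1.23  2.41]
```

```bash
python3 -m jog '[{"dx":-0.1,"dy":0,"dz":-0.05,"ax":0,"ay":0,"az":-0.07,"grip":-0.2},{"dx":-0.25,"dy":-0.02,"dz":-0.1,"ax":0,"ay":0,"az":-0.14,"grip":-0.6},{"dx":-0.4,"dy":-0.04,"dz":-0.15,"ax":0,"ay":0,"az":-0.21,"grip":-1},{"dx":-0.55,"dy":-0.06,"dz":-0.2,"ax":0,"ay":0,"az":-0.28,"grip":-1},{"dx":-0.7,"dy":-0.088,"dz":-0.22,"ax":0,"ay":0,"az":-0.35,"grip":-1}]'
python3 - <<'E'
from h import *
d=img("top");s=img("side")
c=proj(d,[.55,-.02,.05])[0].astype(int);e=proj(s,[.58,-.02,.1])[0].astype(int);print(c,e)
cv2.imwrite("pics/p10.png",np.hstack([crop(d,c[0]-50,c[1]-80,100,150,4),crop(s,e[0]-50,e[1]-75,100,150,4)]))
go([.6,-.0235,.31],np.pi/2); print(manip.get_state()["qpos"].round(2))
for z in(.0,.1,.2,.3): print(z,unproj(d,[(350,90),(350,140),(325,133)],z).round(3).tolist())
E
```

```text
clock: 23.65
position: [0.3992, 0.2004, 0.2488]
ee_rot: [-0.0, 0.987, -0.16, 0.001]
contact_force: [0.9, 1.2, 0.4]
width: -0.0001
gripper_force: 0.0
[317 205] [241 192]
{'d': array([ 1.054,  0.608, -0.249]), 'a': array([-0.002, -0.   , -0.202])}
[0.31 0.07 1.73 0.   1.35 2.2 ]
0.0 [[0.875, -0.12, 0.0], [0.733, -0.114, 0.0], [0.753, -0.049, 0.0]]
0.1 [[0.83, -0.105, 0.1], [0.7, -0.099, 0.1], [0.718, -0.039, 0.1]]
0.2 [[0.785, -0.089, 0.2], [0.667, -0.084, 0.2], [0.684, -0.03, 0.2]]
0.3 [[0.74, -0.074, 0.3], [0.634, -0.069, 0.3], [0.649, -0.02, 0.3]]
```

View pics/p10.png

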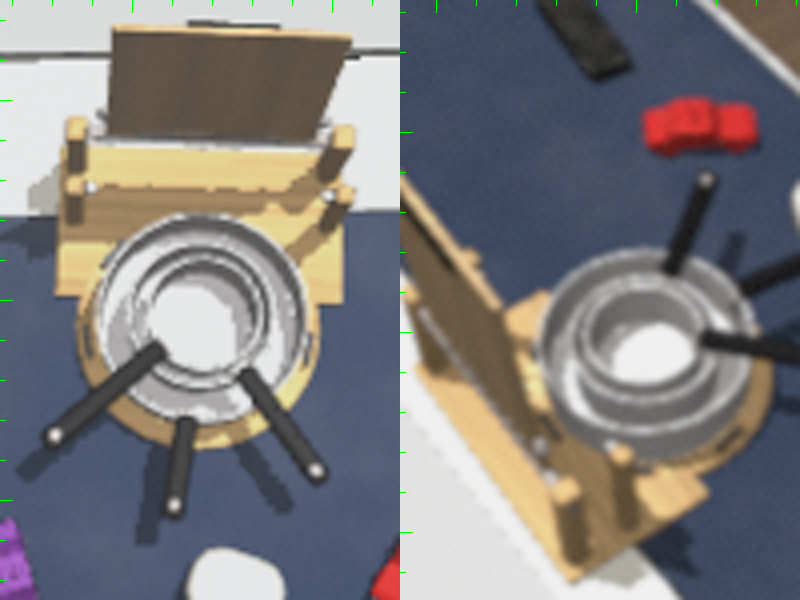

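The three handles fan out at top crop ends (53,437), (175,508) and (317,470), and the rims are concentric. I now check pan flatness through the handle tips, and the monitor clearance behind the cover.

Run:
```python
from h import *
d=img("top");s=img("side")
def tri(u,v):
    o1,r1=ray(d,u);o2,r2=ray(s,v);A=np.array([r1[0],-r2[0]]).T
    t=np.linalg.lstsq(A,o2-o1,rcond=None)[0]; return ((o1+r1[0]*t[0]+o2+r2[0]*t[1])/2).round(4),np.linalg.norm(o1+r1[0]*t[0]-o2-r2[0]*t[1]).round(4)
def peak(im,g,r=5):
    x,y=np.round(g).astype(int); w=im["img"][y-r:y+r+1,x-r:x+r+1].min(2).astype(float); w=np.clip(w-w.max()*.7,0,None)
    Y,X=np.mgrid[y-r:y+r+1,x-r:x+r+1]; return (X*w).sum()/w.sum(),(Y*w).sum()/w.sum()
for n,u,z in(("mini",(280.25,233.75),.0625),("large",(310.7,251.3),.0565),("small",(346.2,242.5),.0595)):
    a=peak(d,u,3); w=unproj(d,a,z)[0]; b=peak(s,proj(s,w)[0],4); print(n,a,w.round(4),b,tri(a,b))
print("monitor", tri((310*.7,128*.7),(290*.7,478*.7)), tri((310*.7,128*.7),(375*.7,470*.7)))
```

```text
mini (np.float64(280.4138666666667), np.float64(233.35893333333337)) [0.48   0.0719 0.0625] (np.float64(300.4342857142857), np.float64(205.86857142857144)) (array([0.4803, 0.072 , 0.0603]), np.float64(0.0001))
large (np.float64(310.30238907849827), np.float64(250.62730375426622)) [0.438  0.0006 0.0565] (np.float64(296.28325465148566), np.float64(175.63426825881697)) (array([0.4361, 0.0024, 0.0701]), np.float64(0.0024))
small (np.float64(345.5365344467641), np.float64(242.05741127348642)) [ 0.4571 -0.0846  0.0595] (np.float64(267.01499348109513), np.float64(161.28226857887876)) (array([ 0.4573, -0.0848,  0.0573]), np.float64(0.0001))
monitor (array([0.822 , 0.2132, 0.1424]), np.float64(0.0153)) (array([0.7681, 0.2425, 0.1988]), np.float64(0.0784))
```

The mini's tip is 3.0 mm above the small's, as it should be when both are flat. The monitor stands at about x = 0.8, so there is room. Next I go over and behind the cover.

```bash
python3 -m jog '[{"dx":0,"dy":0,"dz":-0.08,"ax":0,"ay":0,"az":-0.07,"grip":-1},{"dx":0,"dy":0,"dz":-0.16,"ax":0,"ay":0,"az":-0.14,"grip":-1},{"dx":0,"dy":0,"dz":-0.249,"ax":0,"ay":0,"az":-0.202,"grip":-1},{"dx":0,"dy":0,"dz":-0.249,"ax":0,"ay":0,"az":-0.202,"grip":-1},{"dx":0,"dy":0,"dz":-0.249,"ax":0,"ay":0,"az":-0.202,"grip":-1}]'
python3 - <<'E'
from h import *
go([.6,-.0235,.31],np.pi/2); go([.708,-.0235,.31],np.pi/2)
E
```

```text
clock: 24.27
position: [0.4011, 0.1983, 0.3099]
ee_rot: [0.0, 1.0, -0.006, 0.001]
contact_force: [-0.4, -0.7, -0.2]
width: 0.0001
gripper_force: 0.0
{'d': array([0.806, 0.877, 0.001]), 'a': array([ 0.   , -0.001, -0.008])}
{'d': array([1.238, 0.872, 0.002]), 'a': array([ 0.   , -0.001, -0.008])}
```

```bash
for i in 1 2; do python3 -m jog '[{"dx":0.1,"dy":0.07,"dz":0,"ax":0,"ay":0,"az":0,"grip":-1},{"dx":0.22,"dy":0.15,"dz":0,"ax":0,"ay":0,"az":0,"grip":-1},{"dx":0.34,"dy":0.24,"dz":0,"ax":0,"ay":0,"az":0,"grip":-1},{"dx":0.47,"dy":0.33,"dz":0,"ax":0,"ay":0,"az":0,"grip":-1},{"dx":0.6,"dy":0.436,"dz":0,"ax":0,"ay":0,"az":0,"grip":-1}]'|egrep 'pos|cont'; done
python3 - <<'E'
from h import *
go([.708,-.0235,.31],np.pi/2); go([.708,-.0235,.215])
E
```

```text
position: [0.5493, 0.0874, 0.3075]
contact_force: [0.8, 0.6, -0.3]
position: [0.6982, -0.0229, 0.3071]
contact_force: [0.5, 0.4, -0.2]
{'d': array([ 0.039,  0.002, -0.012]), 'a': array([-0.   ,  0.002, -0.007])}
{'d': array([0.041, 0.002, 0.368])}
```

```bash
python3 -m jog '[{"dx":0.041,"dy":0,"dz":0.0,"ax":0,"ay":0,"az":-0.007,"grip":-1},{"dx":0.041,"dy":0,"dz":0.06,"ax":0,"ay":0,"az":-0.007,"grip":-1},{"dx":0.041,"dy":0,"dz":0.14,"ax":0,"ay":0,"az":-0.007,"grip":-1},{"dx":0.041,"dy":0,"dz":0.24,"ax":0,"ay":0,"az":-0.007,"grip":-1},{"dx":0.041,"dy":0,"dz":0.3,"ax":0,"ay":0,"az":-0.007,"grip":-1}]'|egrep 'pos|cont'
python3 -m jog '[{"dx":0,"dy":0,"dz":0.04,"ax":0,"ay":0,"az":0,"grip":-1},{"dx":0,"dy":0,"dz":0.068,"ax":0,"ay":0,"az":0,"grip":-1},{"dx":0,"dy":0,"dz":0.068,"ax":0,"ay":0,"az":0,"grip":-1}]'|egrep 'pos|cont'
python3 - <<'E'
from h import *
p,r=tool(); H=np.array([.6597,.078])
prev=None
for th in(1.6,1.4,1.2,1.0,.8,.6,.45,.3,.15,0,-.03):
    rho=.15; P=H+rho*np.array([-np.cos(th),np.sin(th)])+.0025*np.array([np.sin(th),np.cos(th)])+[.011 if th>.1 else .004,0]
    q=np.array([P[0],-.0235,P[1]]); print(th,P.round(4),"share from now",((q-p)/.25).round(3))
E
```

```text
position: [0.7061, -0.0224, 0.2293]
contact_force: [-0.2, -0.4, -0.2]
position: [0.7068, -0.0215, 0.2149]
contact_force: [0.2, 0.4, -1.1]
1.6 [0.6776 0.2279] share from now [-0.117 -0.008  0.052]
1.4 [0.6477 0.2262] share from now [-0.236 -0.008  0.046]
1.2 [0.6187 0.2187] share from now [-0.352 -0.008  0.015]
1.0 [0.5918 0.2056] share from now [-0.46  -0.008 -0.037]
0.8 [0.568  0.1873] share from now [-0.555 -0.008 -0.11 ]
0.6 [0.5483 0.1648] share from now [-0.634 -0.008 -0.2  ]
0.45 [0.5367 0.1455] share from now [-0.68  -0.008 -0.277]
0.3 [0.5281 0.1247] share from now [-0.714 -0.008 -0.361]
0.15 [0.5228 0.1029] share from now [-0.736 -0.008 -0.448]
0 [0.5137 0.0805] share from now [-0.772 -0.008 -0.537]
-0.03 [0.5137 0.076 ] share from now [-0.772 -0.008 -0.555]
```

```bash
python3 -m jog '[{"dx":-0.08,"dy":0,"dz":0,"ax":0,"ay":0,"az":0,"grip":-1},{"dx":-0.17,"dy":0,"dz":0,"ax":0,"ay":0,"az":0,"grip":-1},{"dx":-0.26,"dy":0,"dz":0,"ax":0,"ay":0,"az":0,"grip":-1},{"dx":-0.35,"dy":0,"dz":0,"ax":0,"ay":0,"az":0,"grip":-1},{"dx":-0.42,"dy":0,"dz":0.02,"ax":0,"ay":0,"az":0,"grip":-1}]'|egrep 'pos|cont'
python3 -m jog '[{"dx":-0.04,"dy":0,"dz":0.017,"ax":0,"ay":0,"az":0,"grip":-1},{"dx":-0.135,"dy":0,"dz":0.09,"ax":0,"ay":0,"az":0,"grip":-1},{"dx":-0.214,"dy":0,"dz":0.18,"ax":0,"ay":0,"az":0,"grip":-1},{"dx":-0.26,"dy":0,"dz":0.257,"ax":0,"ay":0,"az":0,"grip":-1},{"dx":-0.28,"dy":0,"dz":0.3,"ax":0,"ay":0,"az":0,"grip":-1}]'|egrep 'pos|cont'
python3 -m jog '[{"dx":-0.014,"dy":0,"dz":0.041,"ax":0,"ay":0,"az":0,"grip":-1},{"dx":-0.014,"dy":0,"dz":0.041,"ax":0,"ay":0,"az":0,"grip":-1}]'|egrep 'pos|cont'
```

```text
position: [0.6025, -0.0214, 0.2148]
contact_force: [1.5, 1.0, -0.0]
position: [0.5303, -0.0212, 0.137]
contact_force: [-1.1, 0.1, 0.1]
position: [0.5278, -0.0213, 0.1267]
contact_force: [-0.8, 0.5, -0.0]
```

```bash
cat > cov.py <<'E'
from h import *
H=np.array([.6597,-.0235,.078])
for n in("side","top"):
    d=img(n)
    for th in(1.57,1.2,.8,.3,0.):
        pts=[H+[-rho*np.cos(th),y,rho*np.sin(th)] for rho in(.1,.155) for y in(-.05,.05)]
        uv=proj(d,pts).round().astype(int); print(n,th,[d["img"][v,u].tolist() for u,v in uv])
E
python3 cov.py
```

```text
side 1.57 [[59, 72, 95], [237, 215, 164], [64, 75, 97], [237, 223, 171]]
side 1.2 [[66, 78, 99], [237, 213, 163], [64, 75, 98], [235, 215, 162]]
side 0.8 [[64, 75, 97], [236, 218, 163], [62, 73, 95], [109, 92, 70]]
side 0.3 [[237, 217, 164], [236, 215, 163], [33, 29, 27], [154, 129, 96]]
side 0.0 [[235, 206, 156], [188, 158, 124], [72, 70, 65], [84, 76, 73]]
top 1.57 [[201, 190, 166], [86, 97, 97], [101, 100, 96], [134, 133, 132]]
top 1.2 [[225, 217, 194], [74, 94, 93], [220, 213, 188], [88, 102, 97]]
top 0.8 [[163, 153, 134], [77, 101, 100], [81, 78, 69], [199, 188, 164]]
top 0.3 [[104, 97, 87], [181, 171, 150], [228, 201, 152], [207, 196, 170]]
top 0.0 [[80, 76, 68], [187, 177, 154], [210, 180, 134], [208, 195, 170]]
```

The upright position now shows the mat, and lit plywood shows at 0.3 rad, so the cover follows the finger. I press it shut.

```bash
python3 -m jog '[{"dx":-0.01,"dy":0,"dz":0.03,"ax":0,"ay":0,"az":0,"grip":-1},{"dx":-0.022,"dy":0,"dz":0.087,"ax":0,"ay":0,"az":0,"grip":-1},{"dx":-0.045,"dy":0,"dz":0.14,"ax":0,"ay":0,"az":0,"grip":-1},{"dx":-0.055,"dy":0,"dz":0.175,"ax":0,"ay":0,"az":0,"grip":-1},{"dx":-0.055,"dy":0,"dz":0.185,"ax":0,"ay":0,"az":0,"grip":-1}]'|egrep 'pos|cont'
python3 -m jog '[{"dx":0,"dy":0,"dz":0.01,"ax":0,"ay":0,"az":0,"grip":-1},{"dx":0,"dy":0,"dz":0.014,"ax":0,"ay":0,"az":0,"grip":-1},{"dx":0,"dy":0,"dz":0.014,"ax":0,"ay":0,"az":0,"grip":-1},{"dx":0,"dy":0,"dz":0.014,"ax":0,"ay":0,"az":0,"grip":-1}]'|egrep 'pos|cont'
```

```text
position: [0.514, -0.0212, 0.0801]
contact_force: [-4.5, 0.3, 12.2]
position: [0.514, -0.0212, 0.0799]
contact_force: [-8.6, 0.4, 17.5]
```

The finger stopped at z = 0.080, the height of the shut cover's top. I lift off and verify.

```bash
python3 -m jog '[{"dx":0,"dy":0,"dz":-0.05,"ax":0,"ay":0,"az":0,"grip":-1},{"dx":0,"dy":0,"dz":-0.15,"ax":0,"ay":0,"az":0,"grip":-1},{"dx":0,"dy":0,"dz":-0.3,"ax":0,"ay":0,"az":0,"grip":-1},{"dx":0,"dy":0,"dz":-0.46,"ax":0,"ay":0,"az":0,"grip":-1},{"dx":0,"dy":0,"dz":-0.6,"ax":0,"ay":0,"az":0,"grip":-1}]'|egrep 'pos|cont'
python3 -m jog '[{"dx":-0.2,"dy":-0.1,"dz":0,"ax":0,"ay":0,"az":0,"grip":-1},{"dx":-0.2,"dy":-0.25,"dz":0,"ax":0,"ay":0,"az":0,"grip":-1},{"dx":-0.2,"dy":-0.4,"dz":0,"ax":0,"ay":0,"az":0,"grip":-1},{"dx":-0.3,"dy":-0.55,"dz":0,"ax":0,"ay":0,"az":0,"grip":-1},{"dx":-0.4,"dy":-0.7,"dz":0,"ax":0,"ay":0,"az":0,"grip":-1}]'|egrep 'pos|cont'
python3 -m jog '[{"dx":0,"dy":-0.1,"dz":0,"ax":0,"ay":0,"az":0,"grip":-1},{"dx":0,"dy":-0.1,"dz":0,"ax":0,"ay":0,"az":0,"grip":-1},{"dx":0,"dy":-0.1,"dz":0,"ax":0,"ay":0,"az":0,"grip":-1},{"dx":0,"dy":-0.1,"dz":0,"ax":0,"ay":0,"az":0,"grip":-1},{"dx":0,"dy":-0.1,"dz":0,"ax":0,"ay":0,"az":0,"grip":-1}]'|egrep 'pos|cont'
python3 cov.py
python3 - <<'E'
from h import *
d=img("top");s=img("side")
def peak(im,g,r=5):
    x,y=np.round(g).astype(int); w=im["img"][y-r:y+r+1,x-r:x+r+1].min(2).astype(float); w=np.clip(w-w.max()*.7,0,None)
    Y,X=np.mgrid[y-r:y+r+1,x-r:x+r+1]; return (X*w).sum()/w.sum(),(Y*w).sum()/w.sum()
for n,u in(("mini",(280.25,233.75)),("large",(310.7,251.3)),("small",(346.2,242.5))): print(n,peak(d,u,3))
# front edge line of the cover (plywood/blue or pan change) along x at y=-.0235, z=.08
for x in np.arange(.47,.54,.005): 
    u,v=proj(d,[x,-.05,.08])[0].round().astype(int); print(round(x,3),d["img"][v,u],end=" ")
E
```

```text
position: [0.5162, -0.0214, 0.2304]
contact_force: [1.0, -0.9, 0.9]
position: [0.4193, 0.1494, 0.2284]
contact_force: [-0.2, 1.0, 0.0]
position: [0.4194, 0.1719, 0.2277]
contact_force: [0.1, -0.0, 0.0]
side 1.57 [[59, 71, 93], [237, 216, 164], [63, 74, 95], [237, 215, 164]]
side 1.2 [[62, 75, 96], [236, 212, 160], [63, 75, 95], [237, 212, 161]]
side 0.8 [[63, 74, 96], [234, 208, 159], [61, 72, 96], [148, 123, 96]]
side 0.3 [[68, 77, 98], [236, 216, 163], [75, 83, 103], [55, 61, 75]]
side 0.0 [[237, 210, 160], [237, 210, 160], [235, 207, 157], [237, 216, 163]]
top 1.57 [[231, 232, 233], [231, 232, 233], [103, 102, 99], [135, 135, 134]]
top 1.2 [[229, 205, 156], [227, 209, 159], [95, 85, 71], [230, 216, 166]]
top 0.8 [[230, 215, 166], [230, 215, 162], [230, 214, 149], [230, 218, 166]]
top 0.3 [[230, 215, 163], [230, 213, 161], [216, 198, 149], [230, 217, 165]]
top 0.0 [[230, 213, 160], [230, 214, 161], [229, 209, 156], [230, 215, 162]]
mini (np.float64(280.4116710875332), np.float64(233.36763925729446))
large (np.float64(310.29771986970684), np.float64(250.60651465798045))
small (np.float64(345.53930817610063), np.float64(242.062893081761))
0.47 [75 81 97] 0.475 [74 80 97] 0.48 [133 115  94] 0.485 [155 128  91] 0.49 [196 168 125] 0.495 [229 205 154] 0.5 [229 205 154] 0.505 [229 207 155] 0.51 [229 208 156] 0.515 [230 208 156] 0.52 [230 208 156] 0.525 [230 207 156] 0.53 [229 206 155] 0.535 [230 207 156] 0.54 [230 207 156]
```

The cover has stayed flat and shut over a second with the arm clear, the handle tips are exactly where they were, and the car is in the tray. I hand the job in.

```bash
python3 -c "
from rig import manip
print(manip.sign_off())"
```

```text
the job is handed in; nothing more can be done
None
```

The job is handed in: the car is in the tray, the small and mini pans are nested flat in the large one with handles fanned, and the cover is shut in its catch; this rests on my camera and force checks, since hand-in returned no verdict.

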